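# Load the sample rail of the studio microscope

### The arm

A 6-joint arm with a two-finger parallel gripper is mounted at the origin on the work surface. World frame = base frame: x ahead of the robot, y to its left, z up, the work surface at z = 0. Lengths are in m, angles in rad, forces in N, time in s.
With the tool pointing down it reaches from about 0.275 to 0.85 m from the base axis. Payload 19 kg.
Tool frame: the origin (TCP) lies at the very end of the fingers, on their centre line; the grasp point (between the pads) lies robot.grip_depth behind it (robot.grip_depth is the distance from the TCP to the grasp point, in m); z points along the fingers, y is the direction in which the jaws open and shut (so a half turn about z gives the same grasp; the last joint's range is limited). The gripper opens to 85 mm and grips with 20 to 120 N. Pads are 22 mm wide; open, the fingers measure 114 mm over their backs; the gripper's body (76 mm by 85 mm) begins 54 mm behind the grasp point. The pads swing forward as they close: fully open they stand 13 mm farther back than shut.
Start: joints at [1.072, 0.15, 1.437, -0, 1.554, -0.134], TCP at [0.205, 0.537, 0.231] pointing down, gripper open.
Joint ranges: [-2.8, 2.8], [-0.68, 2.1], [0.12, 2.68], [-1.39, 4.53], [0.16, 2.79], [-2.81, 2.81]. Speed limits (rad/s): [1.89, 1.89, 2.22, 3.01, 3.01, 3.01].

### API

Orientations are given as a 3x3 rotation matrix whose columns are the frame's x, y, z axes.
In Python, from bench import status, eyes, job_done, robot gives the robot as it stands.
- The arm moves only by the tool play_rows, never from a script. Its argument "targets" is a list of rows, each a list of 7 numbers: the shift along the tool's x, y, z each as a share of 100 mm, from -1 to 1, then the turn, a rotation vector about the tool's x, y, z each as a share of pi rad, from -1 to 1, then the closure, from -1 (fully open) to 1 (shut). In form: [[x, y, z, ax, ay, az, hand], ...]. A call has 1 to 20 rows; each row shifts and turns the pose as measured when the row begins, along the tool's axes as they then stand; what a row does not reach is not made up. A row lasts 1/8 s, in which the tool goes at most 62.5 mm and 10.7 degrees, less where a joint would pass 70% of its speed; a pose out of reach is approached as far as the arm can. A call with a number of a shift or a turn outside -1 to 1 is refused whole. A call with a gripper value outside its range is refused whole. The fingers move at their own pace and stop on an object; "newtons" is the grip in N (left out, the last holds). Time passes only in rows, so rows that do not move let the fingers close. It gives the time, the measured TCP pose, the force and the opening at its end, in the units of the state.
- status.observe(): the state, without advancing time (a new reading comes with each control period).
- eyes.grab_frame(name): name is "scene" or "top" or "wrist"; returns the picture (384x512x3 uint8, red, green, blue); there is no depth.
- eyes.calibration(name): a dict with "vertical_fov" (degrees; the focal length in pixels is half the picture's height over the tangent of half this angle, whatever the lens; pixels are square), "cx", "cy" (the principal point, pixels), "eye" and "orientation" of the camera in the world. Camera axes: x right, y up, looking along -z (the intrinsics and any distortion apply to the point x, -y, -z); pixel columns grow to the right and rows downward; lengths in m; the calibration is good to about 2 mm. A picture is of the moment at which its call begins: read the wrist's pose just before it. calibration takes no time and is no camera call; for the wrist camera it gives the pose at the moment of the call.
- job_done(): hands the job in, once; it reports no verdict.
The state is a dict: "t": time; "joint_pos": joint angles; "qd": joint speeds; "joint_torque": joint torques, N m; "eef_pos": TCP position; "eef_rot": TCP orientation; "wrist_force": force on the tool from outside, world axes, zero at the start; "torque": the same for the moment, N m; "finger_gap": finger opening in m.
Only numpy, scipy, OpenCV 4.12 (cv2) and the standard library are available. Lean on these libraries where they do the work, as an engineer would, in place of code of your own. Each camera call takes 0.05 s, during which the arm holds its last target. There are 200 camera calls.

### The job

Take the keeper bar off the rail's forks, lifting it clear and level near its balance point (it is heavy at one end: try a small lift and shift the grip), and lay it on the felt mat. Slide every paint-sample carrier on the bench into the sloping rail, base down and tongue first, so that all of them lie wholly under the rail's lips. Then lift the bar level again and lay it back in both forks, centred, either way round, without disturbing the jar, the notebook or the brush cup.

Things in the scene. Friction and masses are not known exactly. Their poses are not given: they have to be found in the camera images.
- stand: Steel stand of the rail, fixed. Origin on the bench below the start of the rail's lips; x level, the way the rail runs downhill; y level across it; z up. At x = -22 mm, y = -78 and +78 mm stand two upright forks, 10 mm thick (along y); their flared notches (21 mm wide at the seat) have seats 137 mm above the bench. The keeper bar lies across them, along y.
- rail: Polished rail, fixed, down 0.384 rad. Origin: centre of its floor where the lips begin, 110 mm up; x downhill along the floor, z square to it. From x = 0 to the end stop at 236 mm: 33 mm wide inside, two lips (10.5 to 14.5 mm above the floor, first 12 mm turned up to 18) leave a 20 mm slot for the resin blocks. Slick: a carrier let go flat in the trough above slides down by itself.
- trough (a point): Centre of the floor of the rail's open loading trough (x = -35 mm of the rail, same axes). The trough runs from 49 mm before to 35 mm after this point, where the lips begin; 38 mm wide inside, narrowing to 33 over its last 35 mm; 46 mm wide outside; walls 8 mm high.
- bar_mid (a point): Keeper bar: steel, 16 mm wide, 18 high, with a black block near one end (40 x 40, 36 high, undersides flush). Point: half-way up, goes midway between the forks; x along the bar to the block, z up. Bar from x = -105 to +132 mm, block centred at +112. 0.5 to 0.75 kg; the block's weight varies: balance point x = +36 to +58 mm, to be found. Starts in the forks, block on the stand's +y side.
- mat: Grey felt mat, fixed on the bench, 300 mm (x) by 110 mm (y), 4 mm thick; origin at the centre of its underside.
- jar: Small amber jar, 56 mm across, 85 mm high; origin at the centre of its underside. To be left alone.
- notebook: Closed notebook, 100 x 150 mm, 11 mm thick; origin at the centre of its underside. To be left alone.
- brush_cup: White cup with brushes, 70 mm across, about 185 mm high; origin at the centre of its underside. To be left alone.
- carrier1_mid (a point): Paint-sample carrier, 45 g: steel base 8 mm thick, 28 long, 30 wide, plus a tongue 8 long, 14 wide at its front (36 long in all); on the base an amber resin block 22 long, 14 wide, 20 high (top 28 mm up). Point: mid-length, 14 mm above the underside; the block's centre is 4 mm behind it. x: to the tongue; y: across the block's 14 mm (grip it so); z: up. May be absent.
- carrier2_mid (a point): Paint-sample carrier, 45 g: steel base 8 mm thick, 28 long, 30 wide, plus a tongue 8 long, 14 wide at its front (36 long in all); on the base an amber resin block 22 long, 14 wide, 20 high (top 28 mm up). Point: mid-length, 14 mm above the underside; the block's centre is 4 mm behind it. x: to the tongue; y: across the block's 14 mm (grip it so); z: up. May be absent.
- carrier3_mid (a point): Paint-sample carrier, 45 g: steel base 8 mm thick, 28 long, 30 wide, plus a tongue 8 long, 14 wide at its front (36 long in all); on the base an amber resin block 22 long, 14 wide, 20 high (top 28 mm up). Point: mid-length, 14 mm above the underside; the block's centre is 4 mm behind it. x: to the tongue; y: across the block's 14 mm (grip it so); z: up. May be absent.
- carrier4_mid (a point): Paint-sample carrier, 45 g: steel base 8 mm thick, 28 long, 30 wide, plus a tongue 8 long, 14 wide at its front (36 long in all); on the base an amber resin block 22 long, 14 wide, 20 high (top 28 mm up). Point: mid-length, 14 mm above the underside; the block's centre is 4 mm behind it. x: to the tongue; y: across the block's 14 mm (grip it so); z: up. May be absent.
- carrier5_mid (a point): Paint-sample carrier, 45 g: steel base 8 mm thick, 28 long, 30 wide, plus a tongue 8 long, 14 wide at its front (36 long in all); on the base an amber resin block 22 long, 14 wide, 20 high (top 28 mm up). Point: mid-length, 14 mm above the underside; the block's centre is 4 mm behind it. x: to the tongue; y: across the block's 14 mm (grip it so); z: up. May be absent.
- carrier6_mid (a point): Paint-sample carrier, 45 g: steel base 8 mm thick, 28 long, 30 wide, plus a tongue 8 long, 14 wide at its front (36 long in all); on the base an amber resin block 22 long, 14 wide, 20 high (top 28 mm up). Point: mid-length, 14 mm above the underside; the block's centre is 4 mm behind it. x: to the tongue; y: across the block's 14 mm (grip it so); z: up. May be absent.
Mind the look-alikes: they are no part of the job. What is shaped like the part that bears carrier2_mid but green is not meant.

How it is judged:
By the outcome, as a careful person would: the job done as asked, in the order asked, and still so for the second after the job is handed in, with the robot touching nothing.
Of carrier1, carrier2, carrier3, carrier4, carrier5, carrier6 only 4 to 6 are there at a start; the rules pass over those that are not, and their reading is None.
At some moment in a run one of carrier1, carrier2, carrier3, carrier4, carrier5, carrier6 may be knocked a few centimetres aside while the robot is not near it.
It also fails if it takes over 210 s, if anything falls off the work surface, if the arm or the gripper's body presses on something with over 40 N, if the wrist force passes 120 N, or if a joint passes its speed limit or range.

## Working session

There is one attempt and no reset: what is moved stays moved. The work goes in short steps, Python scripts to look and compute and a tool call to move; the robot and the scene stay as the last step left them, time stands still between calls to the robot, and variables do not carry over. Pictures are saved under pics/ and viewed, about 12 in all and at most 16, crops included, and the job is handed in when it is done.

Besides the shell and the picture viewer there is one more tool, called after "Call:" as name(argument=value, ...), one argument or row to a line, values as JSON. play_rows: Moves the arm, as the interface text tells. Shift numbers are shares of 100 mm and turn numbers shares of pi rad, none past 1 either way. Its arguments: {"type":"object","properties":{"targets":{"type":"array","items":{"type":"array","items":{"type":"number","minimum":-1,"maximum":1}}},"newtons":{"type":"number"}},"required":["targets"]}

```bash
ls; mkdir -p pics
python3 - <<'E'
from bench import status, eyes, robot
import cv2
s=status.observe();print(s['t'],s['eef_pos'],s['eef_rot'],s['finger_gap'],robot.grip_depth)
for n in ['scene','top']:
    c=eyes.calibration(n);print(n,c)
    cv2.imwrite(f'pics/{n}0.png',eyes.grab_frame(n)[:,:,::-1])
a=cv2.imread('pics/top0.png');cv2.imwrite('pics/top0b.png',cv2.resize(a,(800,600),interpolation=cv2.INTER_CUBIC))
E
```

```text
pics
0.0 [0.20503673 0.53693771 0.23067843] [[-9.34188079e-01  3.56780443e-01 -5.89620314e-04]
 [ 3.56780889e-01  9.34187494e-01 -1.06027063e-03]
 [ 1.72532099e-04 -1.20085744e-03 -9.99999264e-01]] 0.08526127391747626 0.0187
scene {'vertical_fov': 47.97476267074269, 'cx': 252.14306897972162, 'cy': 185.06725463662414, 'eye': array([ 1.05700722, -0.2629447 ,  1.0635087 ]), 'orientation': array([[ 0.63960589, -0.63601321,  0.43173083],
       [ 0.76860851,  0.53794133, -0.34620817],
       [-0.01205289,  0.55326877,  0.8329156 ]])}
top {'vertical_fov': 50.32398842908482, 'cx': 253.2091829926096, 'cy': 194.44422681049656, 'eye': array([0.47822645, 0.12249463, 1.40537465]), 'orientation': array([[ 0.01095578,  0.99892922, -0.04494869],
       [-0.99993616,  0.01082032, -0.00325575],
       [-0.00276591,  0.04498149,  0.99898399]])}
```

View pics/top0b.png

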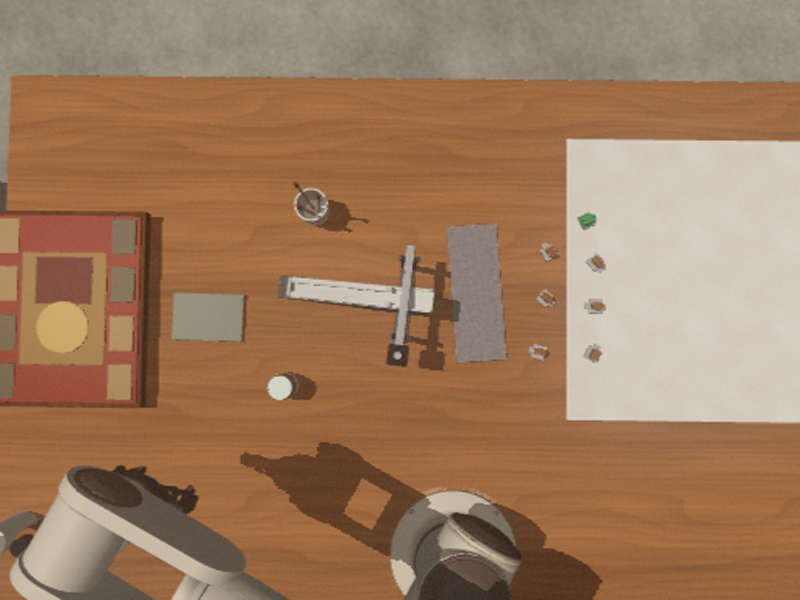

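View pics/scene0.png

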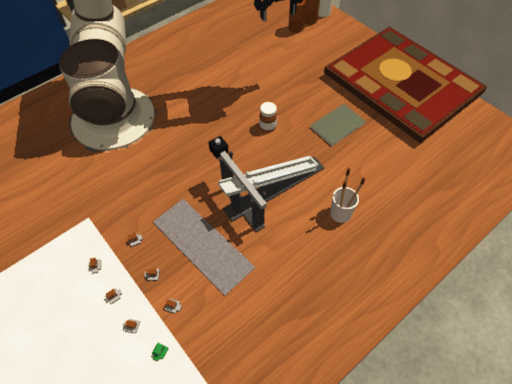

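Top view (800-px scale): bar from (410,247) to its block at (398,355). The rail runs left from the trough (432,300) to its stop (280,287), and the mat is centred at (477,293). Six amber carriers are at about (549,252), (546,298), (538,352), (597,262), (595,306) and (593,353). The green look-alike at (587,219) is to be ignored.

```bash
cat > h.py <<'E'
import numpy as np, cv2
from bench import status, eyes, robot
from scipy.spatial.transform import Rotation as R
def ray(c,px):
    f=192/np.tan(np.radians(c['vertical_fov']/2))
    d=np.array([(px[0]-c['cx'])/f,-(px[1]-c['cy'])/f,-1.]);return c['eye'],c['orientation']@d
def at(c,px,z):
    e,d=ray(c,px);return e+d*(z-e[2])/d[2]
def proj(c,p):
    f=192/np.tan(np.radians(c['vertical_fov']/2))
    q=c['orientation'].T@(np.asarray(p)-c['eye']);return np.array([c['cx']+f*q[0]/-q[2],c['cy']-f*q[1]/-q[2]])
def pose():
    s=status.observe();return s['eef_pos'],s['eef_rot'],s
def shot(n,name,crop=None,scale=1):
    c=eyes.calibration(n);a=eyes.grab_frame(n)[:,:,::-1];cv2.imwrite(f'pics/{name}_raw.png',a)
    b=a
    if crop: x0,y0,x1,y1=crop;b=a[y0:y1,x0:x1]
    cv2.imwrite(f'pics/{name}.png',cv2.resize(b,None,fx=scale,fy=scale,interpolation=cv2.INTER_CUBIC));return c,a
def rel(target_p,target_R):
    """shift (in 100mm) and rotvec (in pi) from the measured pose, tool axes"""
    p,r,s=pose();return (r.T@(np.asarray(target_p)-p)/.1).round(3),(R.from_matrix(r.T@target_R).as_rotvec()/np.pi).round(4)
def down(yaw):
    """tool pointing down, jaw axis (tool y) at world yaw"""
    y=np.array([np.cos(yaw),np.sin(yaw),0]);z=np.array([0,0,-1.]);return np.c_[np.cross(y,z),y,z]
E
python3 - <<'E'
from h import *
c=eyes.calibration('top');w=eyes.calibration('wrist')
k=.64
for n,p,z in [('bar far',(410,247),.155),('block',(398,355),.173),('fork? troughend',(432,300),.12),('rail stop',(282,288),.03),
 ('mat tl',(447,227),.004),('mat tr',(496,225),.004),('mat br',(506,359),.004),('mat bl',(458,362),.004),
 ('c1',(549,252),.02),('c2',(546,298),.02),('c3',(538,352),.02),('c4',(597,262),.02),('c5',(595,306),.02),('c6',(593,353),.02),('jar',(281,387),.085),('green',(587,219),.02),('cup',(311,204),.1)]:
    print(n,at(c,np.array(p)*k,z).round(3))
p,r,s=pose();print('wrist eye tool',r.T@(w['eye']-p));print(r.T@w['orientation'],w['vertical_fov'],w['cx'],w['cy'])
a=cv2.imread('pics/top0.png')[130:240,240:400]
cv2.imwrite('pics/t1.png',cv2.resize(a,None,fx=5,fy=5,interpolation=cv2.INTER_CUBIC))
E
```

```text
bar far [0.647 0.1   0.155]
block [0.435 0.121 0.173]
fork? troughend [0.545 0.054 0.12 ]
rail stop [0.572 0.373 0.03 ]
mat tl [0.712 0.016 0.004]
mat tr [ 0.718 -0.093  0.004]
mat br [ 0.423 -0.116  0.004]
mat bl [ 0.415 -0.011  0.004]
c1 [ 0.657 -0.206  0.02 ]
c2 [ 0.557 -0.199  0.02 ]
c3 [ 0.44  -0.182  0.02 ]
c4 [ 0.636 -0.31   0.02 ]
c5 [ 0.541 -0.305  0.02 ]
c6 [ 0.439 -0.301  0.02 ]
jar [0.364 0.361 0.085]
green [ 0.73  -0.289  0.02 ]
cup [0.741 0.303 0.1  ]
wrist eye tool [ 7.63161358e-02 -2.10353416e-05 -1.43321045e-01]
[[-2.52957930e-05  9.54703335e-01  2.97559309e-01]
 [ 9.99999902e-01  1.55562039e-04 -4.14101669e-04]
 [-4.41633177e-04  2.97559270e-01 -9.54703245e-01]] 60.14857446660712 258.06644172762714 195.5949299770199
```

View pics/t1.png

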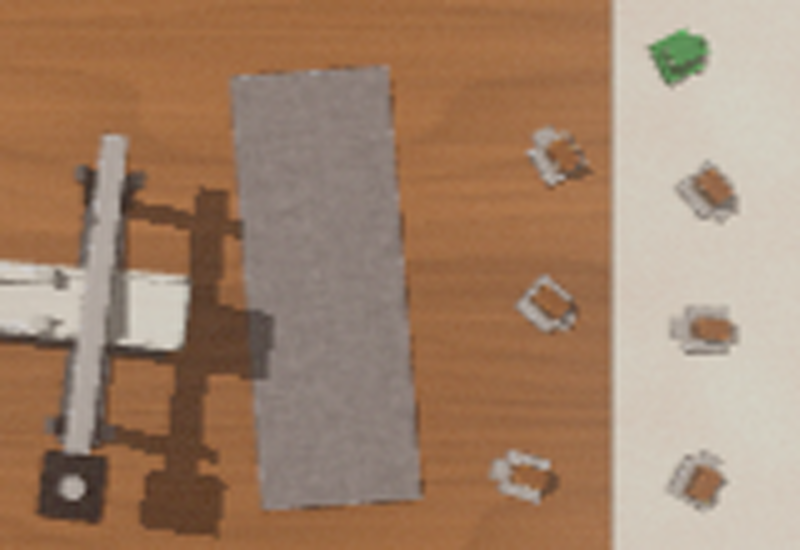

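The enlarged crop confirms the choice. There are six amber-block carriers with steel bases, all with tongues pointing left or up-left. The green one at crop (680,57) is the decoy.

Run:
```python
from h import *
print(rel((.53,.11,.37),down(np.radians(84.3))))
```

```text
(array([-4.559, -2.831, -1.39 ]), array([-0.0003, -0.0001, -0.0845]))
```

Call:
play_rows(
  targets=[
    [0,0,-0.5,0,0,-0.0422,-1],
    [0,0,-0.5,0,0,-0.0422,-1],
    [-0.407,-0.436,-0.05,0,0,0,-1],
    [-0.407,-0.436,-0.05,0,0,0,-1],
    [-0.407,-0.436,-0.05,0,0,0,-1],
    [-0.407,-0.436,-0.05,0,0,0,-1],
    [-0.407,-0.436,-0.05,0,0,0,-1],
    [-0.407,-0.436,-0.05,0,0,0,-1],
    [-0.407,-0.436,-0.05,0,0,0,-1],
    [-0.407,-0.436,0,0,0,0,-1],
    [-0.407,-0.436,0,0,0,0,-1],
    [0,0,0,0,0,0,-1],
  ],
)

```text
t: 1.6
eef_pos: [0.5432, 0.0992, 0.3665]
eef_rot: [[-0.996, 0.088, -0.005], [0.088, 0.996, -0.006], [0.005, -0.006, -1.0]]
wrist_force: [0.6, 0.5, 0.3]
finger_gap: 0.0852
```

Run:
```python
from h import *
p,r,s=pose();print(p,r,s['wrist_force'])
shot('wrist','w1',None,1.56)
```

```text
[0.54324927 0.09916613 0.36650562] [[-0.99611651  0.08789098 -0.00520416]
 [ 0.08792036  0.99611111 -0.0057156 ]
 [ 0.00468157 -0.00615096 -0.99997012]] [0.59505794 0.45894644 0.25252915]
```

View pics/w1.png

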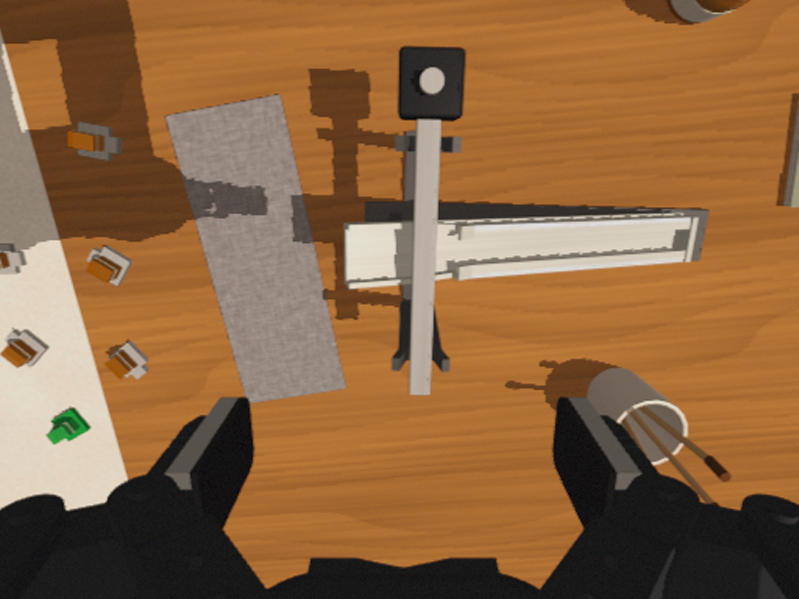

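The wrist view shows the bar from (420,394) to its block at (432,82). The trough mouth corners are (346,225) and (348,287), the rail's end stop is near (700,235), and the forks are at about y=144 and y=363.

Run:
```python
from h import *
import json
c=eyes.calibration('wrist');k=1/1.56
P=lambda x,y,z:at(c,np.array([x,y])*k,z)
a=P(420.5,394,.155);b=P(428.5,119,.155);bl=P(432,82.5,.173)
d=(b-a)[:2];d/=np.linalg.norm(d)
print('bar far',a,'near block',b,'len(should 197)',np.linalg.norm(b-a)*1e3,'block',bl,'yaw',np.degrees(np.arctan2(d[1],d[0])))
mid=a[:2]+d*.105;print('mid',mid, 'block proj',(bl[:2]-mid)@d*1e3)
m1=P(346,225,.149);m2=P(348,287,.149);print('mouth',m1,m2,np.linalg.norm(m1-m2)*1e3,'(46)')
t1=P(705,211,.035);t2=P(700,261,.035);print('end',t1,t2,np.linalg.norm(t1-t2)*1e3)
rd=((t1+t2)-(m1+m2))[:2]/2;print('rail yaw',np.degrees(np.arctan2(rd[1],rd[0])),np.linalg.norm(rd)*1e3)
for q in [(434,144),(421,363)]: print('fork',P(*q,.16))
for q in [(165,117),(278,95),(345,387),(248,403)]: print('mat',P(*q,.004).round(4))
```

```text
bar far [0.64708672 0.10427813 0.155     ] near block [0.4514599  0.12446195 0.155     ] len(should 197) 196.66529670317163 block [0.43175185 0.12722826 0.173     ] yaw 174.1093454907065
mid [0.54264116 0.11505432] block proj 111.55318923770918
mouth [0.51577304 0.06232641 0.149     ] [0.56042684 0.05845667 0.149     ] 44.8211624106899 (46)
end [0.54651069 0.37442028 0.035     ] [0.59290539 0.37366409 0.035     ] 46.40085533499617
rail yaw 84.24545301013742 315.23927369172793
fork [0.46718591 0.12668148 0.16      ]
fork [0.61952537 0.10661856 0.16      ]
mat [ 0.422  -0.1109  0.004 ]
mat [ 0.4124 -0.0038  0.004 ]
mat [0.7084 0.0222 0.004 ]
mat [ 0.7186 -0.0855  0.004 ]
```

Bar length reads 196.7 mm (should be 197) and the block sits at 111.6 (should be 112). The stand yaw is about 84.2°. Next I go to the bar at x=+47.

Run:
```python
from h import *
print(rel((.4958,.1199,.133),down(np.radians(84.1))))
```

```text
(array([0.47 , 0.164, 2.34 ]), array([-0.0018, -0.0014,  0.0052]))
```

Call:
play_rows(
  targets=[
    [0.235,0.082,0.3,-0.0018,-0.0014,0.0052,-1],
    [0.235,0.082,0.4,0,0,0,-1],
    [0,0,0.4,0,0,0,-1],
    [0,0,0.3,0,0,0,-1],
    [0,0,0,0,0,0,-1],
    [0,0,0,0,0,0,-1],
  ],
)

```text
t: 2.4
eef_pos: [0.4925, 0.1271, 0.2253]
eef_rot: [[-0.995, 0.098, 0.003], [0.098, 0.995, 0.002], [-0.003, 0.002, -1.0]]
wrist_force: [-0.1, -0.5, -0.2]
finger_gap: 0.0856
```

Run:
```python
from h import *
p,r,s=pose();print(p,s['wrist_force'],s['torque'],rel((.4958,.1199,.133),down(np.radians(84.1))))
```

```text
[0.49245872 0.12710165 0.22532965] [-0.09701398 -0.46102003 -0.21810106] [ 0.03392478  0.00762698 -0.00872594] (array([-0.038, -0.07 ,  0.923]), array([0.0007, 0.0009, 0.0017]))
```

Call:
play_rows(
  targets=[
    [-0.038,-0.07,0.1,0.0007,0.0009,0.0017,-1],
    [0,0,0.3,0,0,0,-1],
    [0,0,0.3,0,0,0,-1],
    [0,0,0.15,0,0,0,-1],
    [0,0,0,0,0,0,-1],
    [0,0,0,0,0,0,-1],
  ],
)

```text
t: 3.15
eef_pos: [0.4989, 0.1185, 0.1422]
eef_rot: [[-0.995, 0.104, 0.007], [0.104, 0.995, -0.0], [-0.007, 0.001, -1.0]]
wrist_force: [0.7, 0.3, 1.0]
finger_gap: 0.0851
```

Run:
```python
from h import *
p,r,s=pose();print(p,s['wrist_force'],s['torque'],rel((.4958,.1199,.133),down(np.radians(84.1))))
```

```text
[0.49894664 0.11846698 0.14219175] [0.6529097  0.30318042 1.01576337] [ 0.04525321 -0.00308347  0.03733163] (array([0.033, 0.011, 0.092]), array([ 0.0002,  0.0022, -0.0004]))
```

Call:
play_rows(
  targets=[
    [0.033,0.011,0.09,0.0002,0.0022,-0.0004,-1],
    [0,0,0,0,0,0,-1],
    [0,0,0,0,0,0,1],
    [0,0,0,0,0,0,1],
    [0,0,0,0,0,0,1],
    [0,0,0,0,0,0,1],
    [0,0,0,0,0,0,1],
    [0,0,0,0,0,0,1],
    [0,0,0,0,0,0,1],
    [0,0,0,0,0,0,1],
  ],
  newtons=80,
)

```text
t: 4.4
eef_pos: [0.4966, 0.12, 0.1349]
eef_rot: [[-0.995, 0.103, 0.003], [0.103, 0.995, 0.0], [-0.003, 0.0, -1.0]]
wrist_force: [0.4, -0.9, 0.2]
finger_gap: 0.0139
```

Run:
```python
from h import *
for i in range(3):
    p,r,s=pose();print(p,s['wrist_force'],s['torque'],s['finger_gap'],rel((.4958,.1199,.133),down(np.radians(84.1))))
```

```text
[0.49658845 0.12002995 0.13488703] [ 0.39086478 -0.92073461  0.23589276] [ 0.00230604  0.00854075 -0.04343536] 0.013864099342323175 (array([ 0.008, -0.002,  0.019]), array([ 0.0001,  0.0009, -0.    ]))
[0.49658845 0.12002995 0.13488703] [ 0.39086478 -0.92073461  0.23589276] [ 0.00230604  0.00854075 -0.04343536] 0.013864099342323175 (array([ 0.008, -0.002,  0.019]), array([ 0.0001,  0.0009, -0.    ]))
[0.49658845 0.12002995 0.13488703] [ 0.39086478 -0.92073461  0.23589276] [ 0.00230604  0.00854075 -0.04343536] 0.013864099342323175 (array([ 0.008, -0.002,  0.019]), array([ 0.0001,  0.0009, -0.    ]))
```

Call:
play_rows(
  targets=[
    [0,0,-0.06,0,0,0,1],
    [0,0,0,0,0,0,1],
    [0,0,0,0,0,0,1],
    [0,0,0,0,0,0,1],
  ],
)

```text
t: 4.9
eef_pos: [0.4958, 0.12, 0.1401]
eef_rot: [[-0.995, 0.103, 0.0], [0.103, 0.995, -0.0], [-0.0, -0.0, -1.0]]
wrist_force: [-0.1, 0.5, -6.7]
finger_gap: 0.0144
```

Run:
```python
from h import *
p,r,s=pose();print(p,s['wrist_force'],s['torque'],s['finger_gap'],(r.T@s['torque']),'offset mm to block', -s['torque'][1]/.995/ -s['wrist_force'][2]*1e3)
```

```text
[0.49578827 0.11998446 0.14009575] [-0.10624402  0.51802079 -6.74229798] [-0.03559826 -0.01510573 -0.07288491] 0.014366081251543553 [ 0.03388673 -0.01867694  0.07287312] offset mm to block 2.251700464734179
```

Call:
play_rows(
  targets=[
    [0,0,0.055,0,0,0,1],
    [0,0,0,0,0,0,1],
    [0,0,0,0,0,0,-1],
    [0,0,0,0,0,0,-1],
    [0,0,0,0,0,0,-1],
    [0.015,0,-0.08,0,0,0,-1],
    [0,0,0,0,0,0,-1],
    [0,0,0,0,0,0,1],
    [0,0,0,0,0,0,1],
    [0,0,0,0,0,0,1],
    [0,0,0,0,0,0,1],
    [0,0,0,0,0,0,1],
    [0,0,0,0,0,0,1],
    [0,0,0,0,0,0,1],
  ],
  newtons=100,
)

```text
t: 6.65
eef_pos: [0.4949, 0.1201, 0.1442]
eef_rot: [[-0.995, 0.103, 0.003], [0.103, 0.995, -0.0], [-0.003, 0.0, -1.0]]
wrist_force: [-1.2, 0.2, 2.7]
finger_gap: 0.0132
```

Run:
```python
from h import *
p,r,s=pose();print(p,s['wrist_force'],s['torque'],s['finger_gap'])
```

```text
[0.49493718 0.12011476 0.14416696] [-1.24358218  0.15997701  2.65915191] [-0.02484461  0.09095485 -0.1361012 ] 0.013178070930776173
```

Call:
play_rows(
  targets=[
    [0,0,-0.06,0,0,0,1],
    [0,0,0,0,0,0,1],
    [0,0,0,0,0,0,1],
    [0,0,0,0,0,0,1],
  ],
)

```text
t: 7.15
eef_pos: [0.4942, 0.1201, 0.1491]
eef_rot: [[-0.995, 0.103, 0.001], [0.103, 0.995, -0.0], [-0.001, -0.0, -1.0]]
wrist_force: [-0.0, 0.2, -6.4]
finger_gap: 0.0128
```

Run:
```python
from h import *
p,r,s=pose();print(p,s['wrist_force'],s['torque'],s['finger_gap'],'offset mm to block', -s['torque'][1]/.995/ -s['wrist_force'][2]*1e3)
```

```text
[0.49419552 0.12007852 0.14914579] [-4.25280583e-03  2.46999195e-01 -6.41431688e+00] [ 0.00188081 -0.02198386 -0.01027837] 0.012805722683168829 offset mm to block 3.4445340396127455
```

Call:
play_rows(
  targets=[
    [0,0,-0.2,0,0,0,1],
    [0,0,-0.3,0,0,0,1],
    [0,0,-0.2,0,0,0,1],
    [-0.04,-0.2,0,0,0,-0.015,1],
    [-0.05,-0.35,0,0,0,-0.02,1],
    [-0.05,-0.4,0,0,0,-0.016,1],
    [-0.05,-0.4,0,0,0,-0.01,1],
    [-0.04,-0.25,0,0,0,0,1],
    [0,-0.1,0,0,0,0,1],
    [0,0,0,0,0,0,1],
    [0,0,0,0,0,0,1],
  ],
)

```text
t: 8.52
eef_pos: [0.519, -0.053, 0.2198]
eef_rot: [[-0.995, -0.097, -0.002], [-0.097, 0.995, 0.001], [0.002, 0.001, -1.0]]
wrist_force: [0.0, -0.3, -6.3]
finger_gap: 0.013
```

Run:
```python
from h import *
p,r,s=pose();print(p,s['wrist_force'],s['torque'],s['finger_gap'],rel((.532,-.05,.012),down(np.radians(95))))
shot('wrist','w2')
```

```text
[ 0.51896053 -0.05300603  0.21976816] [ 0.03965859 -0.29644995 -6.28672603] [-0.03700868 -0.01766755  0.01931329] 0.01296894026168083 (array([-0.137,  0.016,  2.077]), array([ 0.0002, -0.0006,  0.0031]))
```

View pics/w2.png

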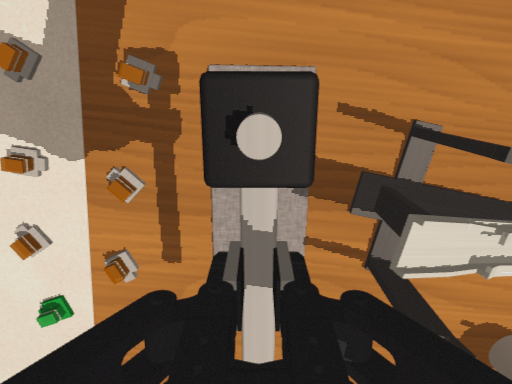

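Bar is level, aligned with the mat below, block at (258,130). Lowering it.

Call:
play_rows(
  targets=[
    [-0.07,0,0.2,0,0,0.002,1],
    [-0.07,0,0.4,0,0,0.001,1],
    [0,0,0.5,0,0,0,1],
    [0,0,0.4,0,0,0,1],
    [0,0,0.2,0,0,0,1],
    [0,0,0.1,0,0,0,1],
    [0,0,0,0,0,0,1],
    [0,0,0,0,0,0,1],
  ],
)

```text
t: 9.57
eef_pos: [0.5344, -0.046, 0.0376]
eef_rot: [[-0.996, -0.094, 0.003], [-0.094, 0.996, 0.0], [-0.003, -0.0, -1.0]]
wrist_force: [0.4, 0.6, -6.2]
finger_gap: 0.013
```

Run:
```python
from h import *
p,r,s=pose();print(p,s['wrist_force'],s['torque'],s['finger_gap'],rel((.532,-.05,.011),down(np.radians(95))))
```

```text
[ 0.53435022 -0.04596213  0.03760525] [ 0.42271331  0.6301149  -6.23174032] [-0.00981899 -0.01324283  0.02417859] 0.013020458588664604 (array([ 0.028, -0.038,  0.266]), array([-0.0001,  0.0011,  0.0023]))
```

Now the last 26 mm, gently.

Call:
play_rows(
  targets=[
    [0.02,-0.03,0.12,0,0.001,0,1],
    [0,0,0.08,0,0,0,1],
    [0,0,0.03,0,0,0,1],
    [0,0,0.02,0,0,0,1],
    [0,0,0,0,0,0,1],
    [0,0,0,0,0,0,1],
  ],
)

```text
t: 10.32
eef_pos: [0.5334, -0.0497, 0.0124]
eef_rot: [[-0.996, -0.094, 0.002], [-0.094, 0.996, -0.001], [-0.002, -0.001, -1.0]]
wrist_force: [0.3, 0.1, -5.9]
finger_gap: 0.0129
```

Run:
```python
from h import *
p,r,s=pose();print(p,s['wrist_force'],s['torque'],s['finger_gap'],rel((.532,-.05,.011),down(np.radians(95))))
```

```text
[ 0.5334288  -0.04965398  0.012367  ] [ 0.3216332   0.14306728 -5.85815072] [-0.02515511  0.00964595  0.01568198] 0.012865357194055195 (array([ 0.015, -0.002,  0.014]), array([-0.0003,  0.0008,  0.0022]))
```

Call:
play_rows(
  targets=[
    [0,0,0.02,0,0,0,1],
    [0,0,0,0,0,0,1],
    [0,0,0,0,0,0,-0.5],
    [0,0,0,0,0,0,-1],
    [0,0,0,0,0,0,-1],
    [0,0,-0.2,0,0,0,-1],
    [0,0,-0.4,0,0,0,-1],
    [0,0,-0.5,0,0,0,-1],
    [0.14,-0.39,-0.5,0,0,0,-1],
    [0.14,-0.39,-0.45,0,0,0,-1],
    [0.14,-0.39,-0.45,0,0,0,-1],
    [0.14,-0.39,-0.3,0,0,0,-1],
    [0.14,-0.39,0,0,0,0,-1],
    [0,0,0,0,0,0,-1],
    [0,0,0,0,0,0,-1],
  ],
)

```text
t: 12.2
eef_pos: [0.4803, -0.2536, 0.2999]
eef_rot: [[-0.995, -0.095, 0.007], [-0.095, 0.995, -0.005], [-0.007, -0.005, -1.0]]
wrist_force: [0.5, 1.0, -0.6]
finger_gap: 0.0853
```

Run:
```python
from h import *
p,r,s=pose();print(p,s['wrist_force'])
shot('wrist','w3',None,1.56)
```

```text
[ 0.48034883 -0.25357127  0.29985506] [ 0.51129572  1.01519776 -0.59070426]
```

View pics/w3.png

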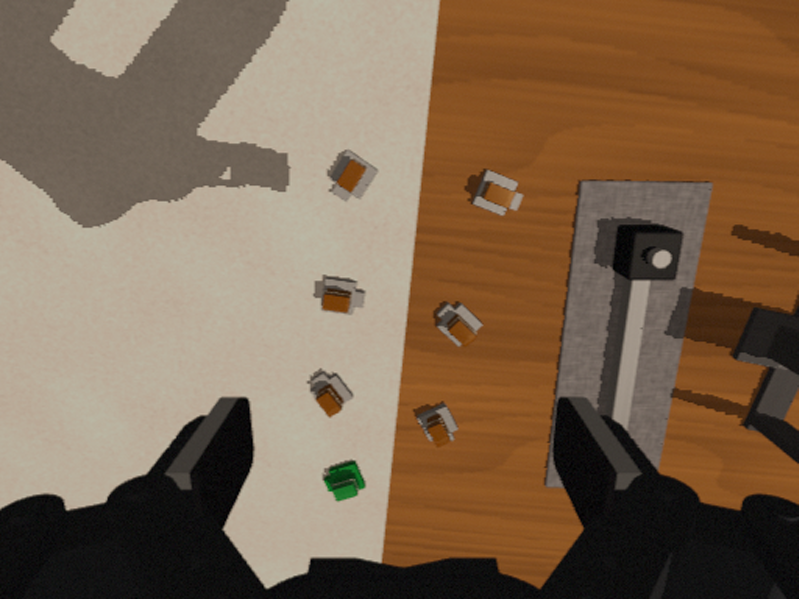

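Bar lies on the mat with its block at (650,252). The carriers are at (352,172), (497,192), (338,293), (459,323), (329,392) and (436,424), and green is at (344,480). I enlarge a crop to get the tongue directions.

Run:
```python
from h import *
a=cv2.imread('pics/w3_raw.png')
ps=[(352,172),(497,192),(338,293),(459,323),(329,392),(436,424)]
t=[]
c=eyes.calibration('wrist')
hsv=cv2.cvtColor(a,cv2.COLOR_BGR2HSV)
for i,p in enumerate(ps):
    x,y=int(p[0]/1.56),int(p[1]/1.56)
    q=cv2.resize(a[y-22:y+23,x-22:x+23],(266,266),interpolation=cv2.INTER_CUBIC);cv2.putText(q,f'{i+1}',(5,25),0,.8,(255,0,0),2);t.append(q)
cv2.imwrite('pics/cr.png',np.vstack([np.hstack(t[:3]),np.hstack(t[3:])]))
```

```text
(no output)
```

View pics/cr.png

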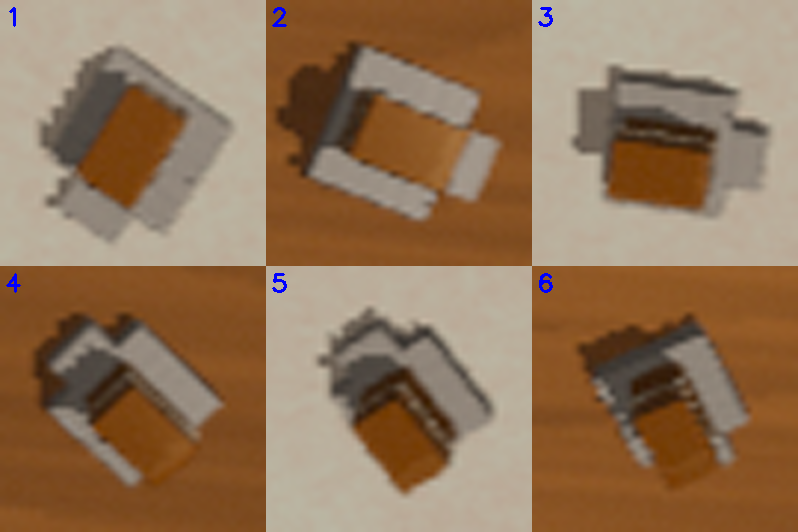

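Tongue directions: 1 points lower-left (95,220). 2 points right (480,165) and 3 right (745,155). 4 and 5 point upper-left, (80,350) and (355,340). 6's is hidden behind its block, lower-right. I cast the block-top corners onto z = 28 mm.

```bash
cat >> h.py <<'E'
SO=np.array([.5453,.1365,0]);SY=np.radians(84.2)
S=np.c_[[np.cos(SY),np.sin(SY),0],[-np.sin(SY),np.cos(SY),0],[0,0,1]]
P=.384;RL=S@np.array([[np.cos(P),0,np.sin(P)],[0,1,0],[-np.sin(P),0,np.cos(P)]])
RO=SO+[0,0,.110]
LR=RL@np.diag([1,-1,-1])   # loading tool orientation
def railp(x,y,z): return RO+RL@np.array([x,y,z])
E
python3 - <<'E'
from h import *
c=eyes.calibration('wrist');p,r,s=pose();print(s['joint_pos'].round(2) if hasattr(s['joint_pos'],'round') else s['joint_pos'])
cen=[(352,172),(497,192),(338,293),(459,323),(329,392),(436,424)]
K=[[(135,83),(187,113),(128,210),(78,165)],[(109,95),(204,130),(179,190),(84,155)],[(78,140),(180,152),(173,210),(75,200)],
[(130,122),(200,174),(150,219),(93,157)],[(134,134),(184,194),(139,226),(86,159)],[(103,149),(158,134),(186,204),(136,224)]]
td=[(-58,90),(95,35),(100,12),(-70,-60),(-50,-60),(30,75)]
for i in range(6):
    x0,y0=int(cen[i][0]/1.56)-22,int(cen[i][1]/1.56)-22
    W=np.array([at(c,(x0+(q[0]+.5)*45/266-.5,y0+(q[1]+.5)*45/266-.5),.028)[:2] for q in K[i]])
    o=at(c,(x0,y0),.028);t=(at(c,(x0+td[i][0]/10,y0+td[i][1]/10),.028)-o)[:2]
    e=[W[(j+1)%4]-W[j] for j in range(4)];L=[np.linalg.norm(v) for v in e]
    pr=[0,2] if L[0]+L[2]>L[1]+L[3] else [1,3]
    v=e[pr[0]]-e[pr[1]];v*=np.sign(v@t);yaw=np.degrees(np.arctan2(v[1],v[0]))
    C=W.mean(0);j=yaw-90;q1=np.degrees(np.arctan2(C[1],C[0]));q6=(q1-j+180)%360-180
    print(i+1,'block centre',C.round(4),'sides',(np.array(L)*1e3).round(),'yaw',yaw.round(),'q6deg',q6.round(),'(lim 161)')
print('load tcp',railp(-.044,0,.011).round(4))
E
```

```text
[-0.63  0.06  1.4   0.    1.67 -2.29]
1 block centre [ 0.4328 -0.2996] sides [12. 23. 14. 20.] yaw -29.0 q6deg 85.0 (lim 161)
2 block centre [ 0.4369 -0.1824] sides [21. 13. 21. 13.] yaw 76.0 q6deg -9.0 (lim 161)
3 block centre [ 0.539  -0.3057] sides [23. 14. 22. 14.] yaw 89.0 q6deg -29.0 (lim 161)
4 block centre [ 0.5546 -0.1968] sides [20. 15. 20. 12.] yaw -127.0 q6deg -162.0 (lim 161)
5 block centre [ 0.634  -0.3065] sides [19. 14. 21. 13.] yaw -140.0 q6deg -156.0 (lim 161)
6 block centre [ 0.6558 -0.2045] sides [14. 20. 13. 22.] yaw 27.0 q6deg 46.0 (lim 161)
load tcp [0.5416 0.1    0.1367]
```

Call:
play_rows(
  targets=[
    [0.18,0.37,0,0,0,0,-1],
    [0.18,0.37,0,0,0,0,-1],
    [0,0,0.1,0,0,0.055,-1],
    [0,0,0.17,0,0,0.055,-1],
    [0,0,0.17,0,0,0.055,-1],
    [0,0,0.17,0,0,0.055,-1],
    [0,0,0.17,0,0,0.055,-1],
    [0,0,0.17,0,0,0.055,-1],
    [0,0,0.17,0,0,0.055,-1],
    [0,0,0.17,0,0,0.055,-1],
    [0,0,0.17,0,0,0.055,-1],
    [0,0,0.17,0,0,0.055,-1],
    [0,0,0.17,0,0,0.055,-1],
    [0,0,0,0,0,0,-1],
    [0,0,0,0,0,0,-1],
  ],
)

```text
t: 14.12
eef_pos: [0.4396, -0.1665, 0.1126]
eef_rot: [[0.266, 0.964, 0.007], [0.964, -0.266, -0.002], [-0.0, 0.007, -1.0]]
wrist_force: [0.3, -0.4, -0.1]
finger_gap: 0.0854
```

Run:
```python
from h import *
p,r,s=pose();print(p,rel((.4369,-.1824,.011),down(np.radians(-14))))
```

```text
[ 0.43959364 -0.16645385  0.11263556] (array([-0.161,  0.009,  1.016]), array([ 0.0024,  0.    , -0.008 ]))
```

Call:
play_rows(
  targets=[
    [-0.15,0.01,0.1,0.0024,0,-0.008,-1],
    [0,0,0.3,0,0,0,-1],
    [0,0,0.3,0,0,0,-1],
    [0,0,0.15,0,0,0,-1],
    [0,0,0.05,0,0,0,-1],
    [0,0,0,0,0,0,-1],
    [0,0,0,0,0,0,-1],
  ],
)

```text
t: 15.0
eef_pos: [0.4402, -0.1823, 0.0264]
eef_rot: [[0.223, 0.975, 0.007], [0.975, -0.223, -0.005], [-0.003, 0.008, -1.0]]
wrist_force: [0.4, -0.6, 0.2]
finger_gap: 0.0852
```

Run:
```python
from h import *
p,r,s=pose();print(p,rel((.4369,-.1824,.012),down(np.radians(-14))))
shot('wrist','w4')
```

```text
[ 0.44018329 -0.18231647  0.02638105] (array([-0.008, -0.033,  0.144]), array([0.0027, 0.0009, 0.0061]))
```

View pics/w4.png

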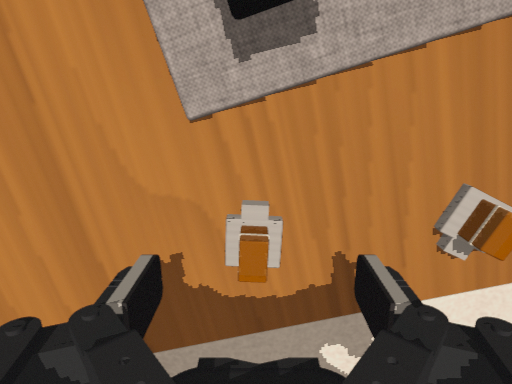

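The carrier is centred between the jaws, block at (254,257) and tongue ahead at (255,210). 4's tongue shows at (460,245), as assumed.

Call:
play_rows(
  targets=[
    [-0.008,-0.033,0.09,0.0027,0.0009,0.006,-1],
    [0,0,0.05,0,0,0,-1],
    [0,0,0,0,0,0,-1],
    [0,0,0,0,0,0,1],
    [0,0,0,0,0,0,1],
    [0,0,0,0,0,0,1],
    [0,0,0,0,0,0,1],
    [0,0,0,0,0,0,1],
    [0,0,0,0,0,0,1],
    [0,0,0,0,0,0,1],
    [0,0,0,0,0,0,1],
  ],
  newtons=40,
)

```text
t: 16.42
eef_pos: [0.4371, -0.1827, 0.0123]
eef_rot: [[0.243, 0.97, 0.001], [0.97, -0.243, -0.0], [-0.0, 0.001, -1.0]]
wrist_force: [-0.5, -0.2, 0.2]
finger_gap: 0.0133
```

Run:
```python
from h import *
p,r,s=pose();print(p,s['finger_gap'],s['wrist_force'],rel((.4369,-.1824,.012),down(np.radians(-14))))
T=railp(-.05,0,.06);print('pre',T,rel(T,LR)); print('pre with down', rel(T,down(np.radians(-5.8))))
```

```text
[ 0.43705274 -0.1827023   0.0123111 ] 0.01325348336785273 [-0.54149619 -0.15452812  0.15020141] (array([ 0.003, -0.002,  0.003]), array([ 0.0002,  0.0001, -0.0003]))
pre [0.5428867  0.11274151 0.18436202] (array([ 3.123,  0.311, -1.721]), array([-0.0086, -0.1219, -0.0453]))
pre with down (array([ 3.123,  0.311, -1.721]), array([ 0.0002,  0.0001, -0.0458]))
```

Call:
play_rows(
  targets=[
    [0,0,-0.3,0,0,0,1],
    [0,0,-0.5,0,0,0,1],
    [0.1,0,-0.5,0,0,0,1],
    [0.3,0.03,-0.4,0,0,0,1],
    [0.5,0.05,-0.3,0,0,0,1],
    [0.5,0.05,0,0,0,0,1],
    [0.5,0.05,0,0,0,0,1],
    [0.5,0.05,0,0,0,0,1],
    [0.4,0.05,0,0,0,0,1],
    [0.15,0.03,0,0,0,0,1],
    [0,0,0,-0.002,-0.04,-0.02,1],
    [0,0,0,-0.002,-0.04,-0.02,1],
    [0,0,0,-0.002,-0.042,-0.01,1],
    [0,0,0,0,0,0,1],
    [0,0,0,0,0,0,1],
  ],
)

```text
t: 18.3
eef_pos: [0.5413, 0.1026, 0.2191]
eef_rot: [[0.078, 0.996, -0.041], [0.921, -0.088, -0.38], [-0.382, -0.008, -0.924]]
wrist_force: [-0.2, -0.5, -0.4]
finger_gap: 0.0125
```

Run:
```python
from h import *
p,r,s=pose();print(p,s['finger_gap'],s['wrist_force'],s['joint_pos'],rel(railp(-.05,0,.0133),LR),(RL.T@(p-RO)).round(4))
shot('wrist','w5')
```

```text
[0.54129659 0.10262599 0.21906598] 0.012536512018412216 [-0.19529582 -0.45662382 -0.36956869] [ 0.25692723  0.21339421  1.43749055 -0.36564177  1.63229603  0.34681159] (array([0.231, 0.011, 0.749]), array([-0.0007,  0.0025,  0.0048])) [-0.0725  0.0006  0.0883]
```

View pics/w5.png

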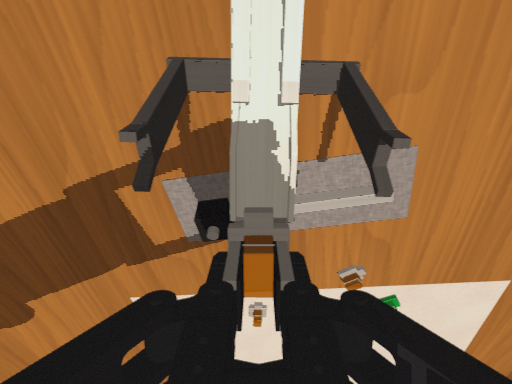

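Run:
```python
from h import *
c=eyes.calibration('wrist')
for q in [(0,.010,.018),(0,-.010,.018),(0,.0165,.018),(0,-.0165,.018),(-.035,.023,.008),(-.035,-.023,.008),(-.022/np.cos(P),0,0),(.09,.01,.0145),(.09,-.01,.0145)]:
    print(q,proj(c,railp(*q)).round(1))
a=cv2.imread('pics/w5_raw.png');cv2.imwrite('pics/w5c.png',cv2.resize(a[0:235,190:340],None,fx=3.4,fy=2.5))
```

```text
(0, 0.01, 0.018) [245.3  96.5]
(0, -0.01, 0.018) [277.8  97. ]
(0, 0.0165, 0.018) [234.7  96.4]
(0, -0.0165, 0.018) [288.3  97.2]
(-0.035, 0.023, 0.008) [226.5 149.9]
(-0.035, -0.023, 0.008) [294.5 150.9]
(np.float64(-0.023728028602364087), 0, 0) [260.7 132.1]
(0.09, 0.01, 0.0145) [246.  -76.5]
(0.09, -0.01, 0.0145) [282.8 -75.9]
```

View pics/w5c.png

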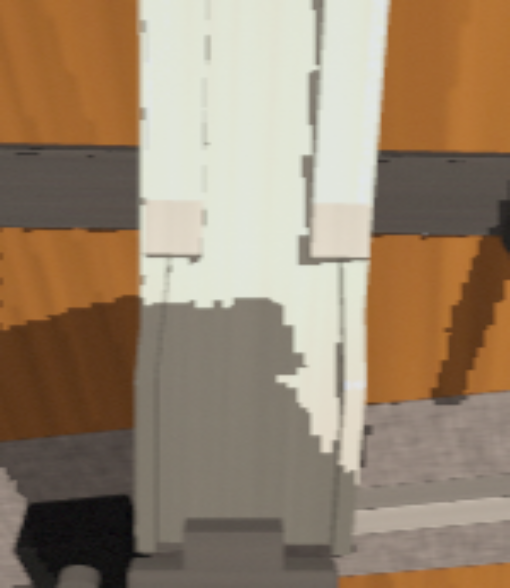

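The lips' slot centre is at (265,103) against a predicted (261.5,97). I correct the stand origin by about 2 mm sideways and 3 mm uphill.

```bash
sed -i 's/SO=np.array(\[.5453,.1365,0\])/SO=np.array([.5470,.1333,0])/' h.py
python3 - <<'E'
from h import *
print(rel(railp(-.046,0,.0143),LR))
E
```

```text
(array([0.245, 0.031, 0.749]), array([-0.0007,  0.0025,  0.0047]))
```

Call:
play_rows(
  targets=[
    [0.12,0.015,0.1,0,0.0025,0.0047,1],
    [0.12,0.015,0.2,0,0,0,1],
    [0,0,0.2,0,0,0,1],
    [0,0,0.1,0,0,0,1],
    [0,0,0,0,0,0,1],
    [0,0,0,0,0,0,1],
  ],
)

```text
t: 19.1
eef_pos: [0.5444, 0.1006, 0.1515]
eef_rot: [[0.104, 0.994, -0.04], [0.924, -0.112, -0.365], [-0.368, 0.001, -0.93]]
wrist_force: [-0.5, -0.5, 0.3]
finger_gap: 0.013
```

Run:
```python
from h import *
p,r,s=pose();print(p,s['finger_gap'],s['wrist_force'],rel(railp(-.046,0,.0135),LR))
```

```text
[0.54444697 0.1005807  0.15151757] 0.01295318711727898 [-0.47621406 -0.51024205  0.33272422] (array([-0.001, -0.007,  0.127]), array([-0.001 , -0.0024, -0.0032]))
```

Call:
play_rows(
  targets=[
    [0,-0.007,0.08,-0.001,-0.0024,-0.0032,1],
    [0,0,0.04,0,0,0,1],
    [0,0,0,0,0,0,1],
    [0,0,0,0,0,0,1],
  ],
)

```text
t: 19.6
eef_pos: [0.5436, 0.0964, 0.1406]
eef_rot: [[0.093, 0.995, -0.036], [0.923, -0.1, -0.373], [-0.374, 0.002, -0.927]]
wrist_force: [-0.8, 0.1, -0.2]
finger_gap: 0.0129
```

Run:
```python
from h import *
p,r,s=pose();print(p,s['finger_gap'],s['wrist_force'],rel(railp(-.046,0,.0125),LR))
```

```text
[0.54357953 0.09639977 0.14056157] 0.012854086349963822 [-0.84488391  0.08641614 -0.15910126] (array([-0.002, -0.003,  0.02 ]), array([ 0.0006, -0.0001,  0.0001]))
```

Call:
play_rows(
  targets=[
    [0,0,0.02,0,0,0,1],
    [0,0,0,0,0,0,1],
    [0,0,0,0,0,0,-0.3],
    [0,0,0,0,0,0,-0.6],
    [0,0,0,0,0,0,-1],
    [0,0,-0.2,0,0,0,-1],
    [0,0,-0.4,0,0,0,-1],
    [0,0,-0.3,0,0,0,-1],
    [0,0,0,0,0,0,-1],
    [0,0,0,0,0,0,-1],
  ],
)

```text
t: 20.85
eef_pos: [0.5465, 0.1297, 0.2236]
eef_rot: [[0.093, 0.995, -0.037], [0.922, -0.101, -0.373], [-0.375, 0.0, -0.927]]
wrist_force: [-0.1, 0.3, -0.7]
finger_gap: 0.0855
```

Run:
```python
from h import *
p,r,s=pose();print(p,s['finger_gap'],s['wrist_force'])
shot('wrist','w6');shot('scene','s6',(190,130,350,240),4)
a=cv2.imread('pics/w6.png');b=cv2.imread('pics/s6.png');b=cv2.resize(b,(512,352))
cv2.imwrite('pics/m6.png',cv2.resize(np.vstack([a[:240],b]),(512,592)))
```

```text
[0.54649778 0.12974546 0.22357253] 0.08550798374846956 [-0.07464473  0.32129475 -0.70183936]
```

View pics/m6.png

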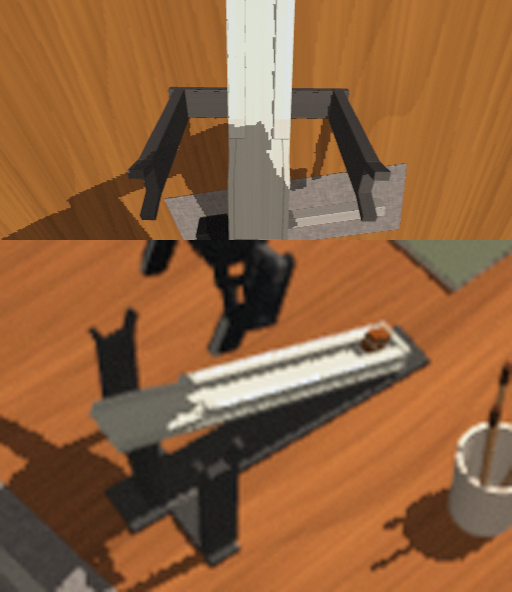

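Carrier 2 slid to the rail's end (scene crop, block at (377,337)), and the trough is empty. Carrier 3 is next.

Call:
play_rows(
  targets=[
    [0,0,0,0,0.041,-0.009,-1],
    [0,0,0,0,0.041,-0.009,-1],
    [0,0,0,0,0.04,-0.009,-1],
    [-0.4,0.05,0,0,0,0,-1],
    [-0.55,0.05,0,0,0,0,-1],
    [-0.55,0.05,0,0,0,0,-1],
    [-0.55,0.05,0,0,0,0,-1],
    [-0.55,0.05,0.2,0,0,0,-1],
    [-0.55,0.05,0.3,0,0,0,-1],
    [-0.5,0.05,0.3,0,0,0,-1],
    [-0.4,0,0.2,0,0,0,-1],
    [-0.15,0,0,0,0,0,-1],
    [0,0,0,0,0,0,-1],
    [0,0,0,0,0,0,-1],
  ],
)

```text
t: 22.7
eef_pos: [0.5677, -0.3017, 0.1067]
eef_rot: [[0.02, 0.999, -0.025], [1.0, -0.019, 0.016], [0.015, -0.025, -1.0]]
wrist_force: [-0.3, -0.0, 0.4]
finger_gap: 0.0852
```

```bash
cat >> h.py <<'E'
def amber(name='wrist',show=True):
    """amber block tops: bright saturated orange blobs -> centre, axis at z=.028"""
    c=eyes.calibration(name);a=np.ascontiguousarray(eyes.grab_frame(name)[:,:,::-1]);h=cv2.cvtColor(a,cv2.COLOR_BGR2HSV)
    cv2.imwrite('pics/amber.png',a)
    m=cv2.inRange(h,(8,225,110),(18,255,255));m=cv2.morphologyEx(m,cv2.MORPH_OPEN,np.ones((3,3)))
    out=[]
    for k in cv2.findContours(m,cv2.RETR_EXTERNAL,cv2.CHAIN_APPROX_NONE)[0]:
        if cv2.contourArea(k)<40: continue
        W=np.array([at(c,q[0],.028)[:2] for q in k],np.float32)*1000
        (x,y),(w,hh),ang=cv2.minAreaRect(W)
        if w<hh: ang+=90;w,hh=hh,w
        out.append((round(x/1e3,4),round(y/1e3,4),round(w,1),round(hh,1),round(ang%180,1),cv2.moments(k)['m10']/cv2.moments(k)['m00'],cv2.moments(k)['m01']/cv2.moments(k)['m00']))
    if show:
        for o in out: print(o)
    return out
E
python3 - <<'E'
from h import *
p,r,s=pose();print(p,rel((.539,-.3057,.012),down(np.radians(-1))))
h=cv2.cvtColor(cv2.imread('pics/w3_raw.png'),cv2.COLOR_BGR2HSV)
for x,y in [(352,172),(500,193),(336,302),(462,330),(329,400),(438,432),(560,80),(440,250)]: print(h[int(y/1.56),int(x/1.56)])
amber()
E
```

```text
[ 0.56773545 -0.30167681  0.10669302] (array([-0.06 , -0.262,  0.953]), array([-0.0081, -0.0048, -0.0007]))
[ 14 211 121]
[ 14 188 141]
[ 15 242 117]
[ 15 220 123]
[ 15 231 118]
[ 14 221 119]
[ 14 192 118]
[ 14 192 130]
```

```bash
sed -i 's/(8,225,110)/(8,206,95)/; s/<40/<60/' h.py
python3 - <<'E'
from h import *
amber()
E
```

```text
(0.6346, -0.3072, 20.8, 12.9, 38.6, 355.66522210184183, 213.15059588299025)
(0.4337, -0.3, 20.6, 13.0, 150.0, 74.93939393939394, 206.36052836052835)
(0.5027, -0.2958, 21.3, 12.6, 81.1, 169.50129198966408, 199.46733111849392)
(0.6562, -0.2053, 20.8, 12.4, 29.9, 399.4949698189135, 59.6934942991281)
```

The detector works. It shows that carrier 3 was knocked, from (0.539,-0.306) to (0.503,-0.296), yaw 81°. The others match.

Run:
```python
from h import *
print(rel((.5027,-.2958,.012),down(np.radians(-8.9))))
a=cv2.imread('pics/amber.png');cv2.imwrite('pics/k3.png',cv2.resize(a[150:250,120:220],None,fx=5,fy=5,interpolation=cv2.INTER_CUBIC))
```

```text
(array([ 0.031, -0.63 ,  0.966]), array([-0.0082, -0.0041,  0.0434]))
```

View pics/k3.png

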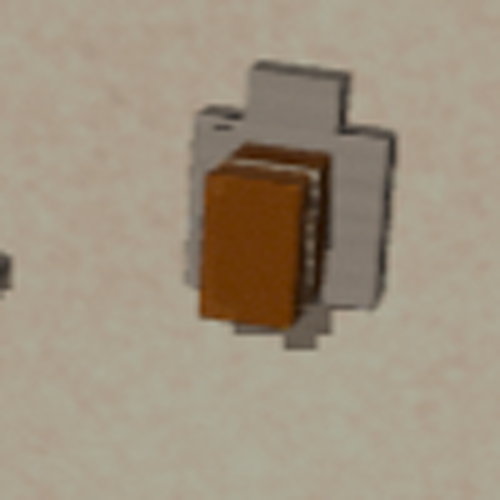

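The tongue is up at (298,95), towards +y as needed. Approaching it.

Call:
play_rows(
  targets=[
    [0.015,-0.32,0,-0.008,-0.004,0.02,-1],
    [0.03,-0.28,0.1,0,0,0.0234,-1],
    [0,0,0.3,0,0,0,-1],
    [0,0,0.25,0,0,0,-1],
    [0,0,0.1,0,0,0,-1],
    [0,0,0,0,0,0,-1],
    [0,0,0,0,0,0,-1],
  ],
)

```text
t: 23.68
eef_pos: [0.5103, -0.2898, 0.0367]
eef_rot: [[0.152, 0.988, 0.008], [0.988, -0.152, -0.004], [-0.003, 0.009, -1.0]]
wrist_force: [-0.5, -0.4, -0.4]
finger_gap: 0.0855
```

Run:
```python
from h import *
p,r,s=pose();print(p,rel((.5027,-.2958,.012),down(np.radians(-8.9))))
amber()
```

```text
[ 0.51026026 -0.28978594  0.03666205] (array([-0.07 , -0.068,  0.246]), array([0.0027, 0.0009, 0.0008]))
(0.4267, -0.2959, 14.1, 5.7, 42.9, 102.97605893186002, 282.37384898710866)
(0.5026, -0.2955, 20.0, 12.9, 81.0, 245.65784726398076, 260.92242934455805)
(0.6333, -0.3084, 17.2, 13.0, 39.5, 499.2067131937521, 248.15486872715186)
(0.5561, -0.2, 16.7, 7.7, 51.2, 336.37589549093974, 46.23851664559629)
```

Call:
play_rows(
  targets=[
    [-0.07,-0.068,0.06,0.0027,0.0009,0,-1],
    [0,0,0.1,0,0,0,-1],
    [0,0,0.06,0,0,0,-1],
    [0,0,0.02,0,0,0,-1],
    [0,0,0,0,0,0,-1],
    [0,0,0,0,0,0,-1],
  ],
)

```text
t: 24.48
eef_pos: [0.5022, -0.2965, 0.0116]
eef_rot: [[0.153, 0.988, 0.0], [0.988, -0.153, -0.0], [-0.0, 0.0, -1.0]]
wrist_force: [0.1, 1.0, -0.2]
finger_gap: 0.0851
```

Run:
```python
from h import *
p,r,s=pose();print(p,rel((.5026,-.2957,.012),down(np.radians(-8.9))))
```

```text
[ 0.50219752 -0.29653559  0.0116458 ] (array([ 0.009,  0.003, -0.004]), array([0.0001, 0.0001, 0.0007]))
```

Call:
play_rows(
  targets=[
    [0,0,0,0,0,0,1],
    [0,0,0,0,0,0,1],
    [0,0,0,0,0,0,1],
    [0,0,0,0,0,0,1],
    [0,0,0,0,0,0,1],
    [0,0,0,0,0,0,1],
    [0,0,0,0,0,0,1],
    [0,0,0,0,0,0,1],
    [0,0,-0.3,0,0,0,1],
    [0,0,-0.4,0,0,0,1],
  ],
)

```text
t: 25.72
eef_pos: [0.501, -0.2956, 0.0807]
eef_rot: [[0.153, 0.988, -0.004], [0.988, -0.153, 0.003], [0.002, -0.004, -1.0]]
wrist_force: [0.8, -0.4, -0.1]
finger_gap: 0.0126
```

Call:
play_rows(
  targets=[
    [0.2,-0.01,-0.5,0,0,0,1],
    [0.4,-0.02,-0.5,0,0,0,1],
    [0.55,-0.03,-0.3,0,0,0,1],
    [0.55,-0.03,0,0,0,0,1],
    [0.55,-0.03,0,0,0,0,1],
    [0.55,-0.03,0,0,0,0,1],
    [0.55,-0.03,0,0,0,0,1],
    [0.4,-0.01,0,0,0,0,1],
    [0.2,0,0,0,0,0,1],
    [0,0,0,0,-0.04,-0.006,1],
    [0,0,0,0,-0.04,-0.006,1],
    [0,0,0,0,-0.04,-0.005,1],
    [0,0,0,0,0,0,1],
    [0,0,0,0,0,0,1],
  ],
)

```text
t: 27.48
eef_pos: [0.5438, 0.1081, 0.2169]
eef_rot: [[0.09, 0.995, -0.045], [0.923, -0.101, -0.372], [-0.374, -0.008, -0.927]]
wrist_force: [0.5, -0.2, 0.2]
finger_gap: 0.0132
```

Run:
```python
from h import *
p,r,s=pose();print(p,s['finger_gap'],rel(railp(-.046,0,.0137),LR))
```

```text
[0.54380663 0.10814474 0.21691865] 0.013241802841956534 (array([0.175, 0.012, 0.759]), array([-0.0023, -0.0001,  0.0011]))
```

Call:
play_rows(
  targets=[
    [0.08,0.006,0.1,-0.0023,0,0.0011,1],
    [0.09,0.006,0.25,0,0,0,1],
    [0,0,0.2,0,0,0,1],
    [0,0,0.1,0,0,0,1],
    [0,0,0.05,0,0,0,1],
    [0,0,0.03,0,0,0,1],
    [0,0,0,0,0,0,1],
    [0,0,0,0,0,0,1],
  ],
)

```text
t: 28.48
eef_pos: [0.5443, 0.0946, 0.1407]
eef_rot: [[0.102, 0.994, -0.035], [0.925, -0.108, -0.365], [-0.367, 0.005, -0.93]]
wrist_force: [-0.7, -0.7, -0.2]
finger_gap: 0.013
```

Run:
```python
from h import *
p,r,s=pose();print(p,s['finger_gap'],s['wrist_force'],rel(railp(-.046,0,.0121),LR))
```

```text
[0.54426751 0.09463244 0.14068385] 0.01298671733726765 [-0.72054329 -0.74875246 -0.19114953] (array([ 0.014, -0.012,  0.018]), array([ 0.0008, -0.0026, -0.0025]))
```

Call:
play_rows(
  targets=[
    [0.01,-0.012,0.018,0.0008,-0.0026,-0.0025,1],
    [0,0,0,0,0,0,1],
    [0,0,0,0,0,0,-0.3],
    [0,0,0,0,0,0,-0.6],
    [0,0,0,0,0,0,-1],
    [0,0,-0.2,0,0,0,-1],
    [0,0,-0.4,0,0,0,-1],
    [0,0,-0.3,0,0,0,-1],
    [0,0,0,0,0.041,0,-1],
    [0,0,0,0,0.041,0,-1],
    [0,0,0,0,0.04,0,-1],
  ],
)

```text
t: 29.85
eef_pos: [0.5466, 0.132, 0.2246]
eef_rot: [[0.097, 0.995, 0.001], [0.995, -0.097, 0.008], [0.008, -0.0, -1.0]]
wrist_force: [0.2, 0.2, -0.2]
finger_gap: 0.0854
```

Call:
play_rows(
  targets=[
    [-0.3,0.15,0,0,0,0,-1],
    [-0.52,0.23,0,0,0,0,-1],
    [-0.52,0.23,0,0,0,0,-1],
    [-0.52,0.23,0,0,0,0,-1],
    [-0.52,0.23,0,0,0,0,-1],
    [-0.45,0.21,0,0,0,0,-1],
    [-0.25,0.12,0,0,0,0,-1],
    [0,0,0.1,0,0,0.05,-1],
    [0,0,0.2,0,0,0.05,-1],
    [0,0,0.25,0,0,0.05,-1],
    [0,0,0.25,0,0,0.05,-1],
    [0,0,0.25,0,0,0.05,-1],
    [0,0,0.1,0,0,0.05,-1],
    [0,0,0,0,0,0,-1],
    [0,0,0,0,0,0,-1],
  ],
)

```text
t: 31.72
eef_pos: [0.6582, -0.2013, 0.1028]
eef_rot: [[0.876, 0.482, 0.002], [0.482, -0.876, 0.011], [0.007, -0.009, -1.0]]
wrist_force: [0.5, 0.7, 0.5]
finger_gap: 0.0852
```

Run:
```python
from h import *
p,r,s=pose();print(p,s['finger_gap'],rel((.6562,-.2053,.012),down(np.radians(-60.1))))
amber();shot('top','t7')
```

```text
[ 0.65816941 -0.201284    0.10280427] 0.0851771985282451 (array([-0.043,  0.034,  0.908]), array([-0.0027, -0.0023, -0.0061]))
(0.5555, -0.1964, 22.3, 13.7, 51.1, 190.05699481865284, 314.09715025906735)
(0.6557, -0.2051, 21.4, 12.7, 32.0, 262.8711063372717, 212.30003580379517)
```

Run:
```python
from h import *
print(rel((.6557,-.2051,.035),down(np.radians(-59))))
a=cv2.imread('pics/amber.png')[150:360,140:340];b=cv2.imread('pics/t7_raw.png')[165:210,170:290]
b=cv2.resize(b,(600,225),interpolation=cv2.INTER_CUBIC);a=cv2.resize(a,(352,370),interpolation=cv2.INTER_CUBIC)
o=np.zeros((595,600,3),np.uint8);o[:370,:352]=a;o[370:]=b;cv2.imwrite('pics/m7.png',o)
```

```text
(array([-0.045,  0.027,  0.679]), array([-0.0026, -0.0023, -0.0126]))
```

View pics/m7.png

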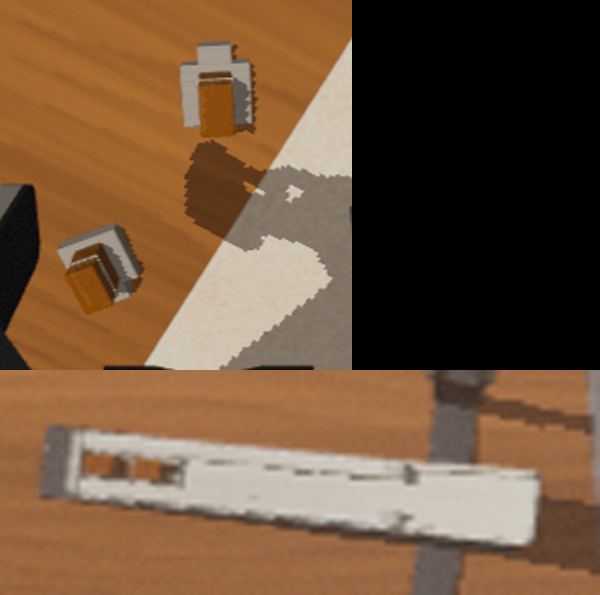

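Two carriers are nested at the rail's end, (100,467) and (150,467). Carrier 6's tongue is up at (215,55), as needed.

Call:
play_rows(
  targets=[
    [-0.045,0.027,0.1,-0.0026,-0.0023,-0.0126,-1],
    [0,0,0.3,0,0,0,-1],
    [0,0,0.25,0,0,0,-1],
    [0,0,0.12,0,0,0,-1],
    [0,0,0.05,0,0,0,-1],
    [0,0,0.03,0,0,0,-1],
    [0,0,0,0,0,0,-1],
    [0,0,0,0,0,0,-1],
  ],
)

```text
t: 32.83
eef_pos: [0.6584, -0.2071, 0.0217]
eef_rot: [[0.852, 0.524, 0.008], [0.524, -0.852, -0.004], [0.005, 0.007, -1.0]]
wrist_force: [0.6, -1.1, -0.2]
finger_gap: 0.0855
```

Run:
```python
from h import *
p,r,s=pose();print(p,rel((.6557,-.2051,.012),down(np.radians(-58.5))))
amber()
```

```text
[ 0.6583709  -0.20711576  0.02170733] (array([-0.013, -0.032,  0.097]), array([ 0.0023, -0.0015,  0.0005]))
(0.6559, -0.2051, 22.2, 13.7, 31.3, 253.01399026763988, 266.51231751824815)
```

Call:
play_rows(
  targets=[
    [-0.013,-0.032,0.05,0.0023,-0.0015,0,-1],
    [0,0,0.045,0,0,0,-1],
    [0,0,0,0,0,0,-1],
    [0,0,0,0,0,0,1],
    [0,0,0,0,0,0,1],
    [0,0,0,0,0,0,1],
    [0,0,0,0,0,0,1],
    [0,0,0,0,0,0,1],
    [0,0,0,0,0,0,1],
    [0,0,0,0,0,0,1],
    [0,0,0,0,0,0,1],
  ],
)

```text
t: 34.25
eef_pos: [0.6556, -0.205, 0.012]
eef_rot: [[0.852, 0.524, 0.0], [0.524, -0.852, 0.0], [0.0, 0.0, -1.0]]
wrist_force: [-0.4, 0.9, 0.1]
finger_gap: 0.0133
```

Call:
play_rows(
  targets=[
    [0,0,-0.3,0,0,0,1],
    [0,0,-0.4,0,0,0,1],
    [0.05,-0.3,-0.5,0,0,0,1],
    [0.12,-0.5,-0.5,0,0,0,1],
    [0.12,-0.53,-0.3,0,0,0,1],
    [0.12,-0.53,0,0,0,0,1],
    [0.12,-0.53,0,0,0,0,1],
    [0.1,-0.45,0,0,0,0,1],
    [0.05,-0.3,0,0,0,-0.02,1],
    [0,0,0,0,0,-0.05,1],
    [0,0,0,0,0,-0.05,1],
    [0,0,0,0,0,-0.05,1],
    [0,0,0,0,0,-0.05,1],
    [0,0,0,0,0,-0.05,1],
    [0,0,0,0,0,-0.02,1],
    [0,0,0,0,-0.04,0,1],
    [0,0,0,0,-0.04,0,1],
    [0,0,0,0,-0.04,0,1],
    [0,0,0,0,0,0,1],
    [0,0,0,0,0,0,1],
  ],
)

```text
t: 36.75
eef_pos: [0.5466, 0.1011, 0.2129]
eef_rot: [[0.073, 0.997, -0.027], [0.925, -0.078, -0.373], [-0.374, 0.003, -0.928]]
wrist_force: [0.0, 0.9, -1.5]
finger_gap: 0.0127
```

Run:
```python
from h import *
p,r,s=pose();print(p,s['finger_gap'],rel(railp(-.046,0,.0137),LR))
```

```text
[0.54660526 0.10111362 0.21294724] 0.012718620697637429 (array([ 0.223, -0.032,  0.697]), array([ 0.0035, -0.0003,  0.0065]))
```

Call:
play_rows(
  targets=[
    [0.11,-0.016,0.1,0.0035,0,0.0065,1],
    [0.11,-0.016,0.2,0,0,0,1],
    [0,0,0.2,0,0,0,1],
    [0,0,0.1,0,0,0,1],
    [0,0,0.05,0,0,0,1],
    [0,0,0.02,0,0,0,1],
    [0,0,0,0,0,0,1],
    [0,0,0,0,0,0,1],
  ],
)

```text
t: 37.75
eef_pos: [0.5429, 0.0958, 0.14]
eef_rot: [[0.104, 0.994, -0.039], [0.925, -0.111, -0.364], [-0.366, 0.002, -0.93]]
wrist_force: [0.4, -1.1, -1.0]
finger_gap: 0.0132
```

Run:
```python
from h import *
p,r,s=pose();print(p,s['finger_gap'],s['wrist_force'],rel(railp(-.046,0,.0125),LR))
```

```text
[0.54285546 0.09579332 0.13996619] 0.013201304369762632 [ 0.37917953 -1.13416233 -1.02395912] (array([0.002, 0.003, 0.011]), array([-0.0007, -0.0028, -0.0033]))
```

Call:
play_rows(
  targets=[
    [0,0,0.011,0,-0.0028,-0.0033,1],
    [0,0,0,0,0,0,1],
    [0,0,0,0,0,0,-0.3],
    [0,0,0,0,0,0,-0.6],
    [0,0,0,0,0,0,-1],
    [0,0,-0.2,0,0,0,-1],
    [0,0,-0.4,0,0,0,-1],
    [0,0,-0.3,0,0,0,-1],
    [0,0,0,0,0.041,0,-1],
    [0,0,0,0,0.041,0,-1],
    [0,0,0,0,0.04,0,-1],
    [-0.35,-0.05,0,0,0,0,-1],
    [-0.55,-0.08,0,0,0,0,-1],
    [-0.55,-0.09,0,0,0,0,-1],
    [-0.55,-0.09,0,0,0,0,-1],
    [-0.55,-0.09,0,0,0,0,-1],
    [-0.55,-0.09,0,0,0,0,-1],
    [-0.55,-0.09,0,0,0,0,-1],
    [-0.45,-0.07,0,0,0,0,-1],
    [-0.2,-0.03,0,0,0,0,-1],
  ],
)

```text
t: 40.25
eef_pos: [0.4318, -0.3025, 0.222]
eef_rot: [[0.098, 0.995, 0.003], [0.995, -0.098, 0.009], [0.01, 0.002, -1.0]]
wrist_force: [-0.2, 0.9, 0.2]
finger_gap: 0.0855
```

Call:
play_rows(
  targets=[
    [0,0,0,0,0,0.053,-1],
    [0,0,0.1,0,0,0.053,-1],
    [0,0,0.1,0,0,0.053,-1],
    [0,0,0.1,0,0,0.053,-1],
    [0,0,0.1,0,0,0.053,-1],
    [0,0,0.1,0,0,0.053,-1],
    [0,0,0.1,0,0,0.053,-1],
    [0,0,0.1,0,0,0.053,-1],
    [0,0,0.1,0,0,0.053,-1],
    [0,0,0.1,0,0,0.053,-1],
    [0,0,0.1,0,0,0.053,-1],
    [0,0,0.1,0,0,0.053,-1],
    [0,0,0,0,0,0,-1],
    [0,0,0,0,0,0,-1],
  ],
)

```text
t: 42.0
eef_pos: [0.4307, -0.3043, 0.1095]
eef_rot: [[0.831, -0.556, 0.004], [-0.556, -0.831, 0.008], [-0.001, -0.009, -1.0]]
wrist_force: [0.3, -0.3, 0.3]
finger_gap: 0.0861
```

Run:
```python
from h import *
p,r,s=pose();print(p,s['finger_gap'])
o=amber();b=min(o,key=lambda q:np.hypot(q[0]-p[0],q[1]-p[1]))
print(rel((b[0],b[1],.012),down(np.radians(b[4]-180-90))))
```

```text
[ 0.43071987 -0.30427768  0.10948298] 0.08607537499304949
(0.4337, -0.3015, 18.8, 10.7, 146.4, 253.72802912116484, 201.50494019760788)
(array([ 0.011, -0.032,  0.975]), array([-0.0027,  0.0004, -0.0013]))
```

Call:
play_rows(
  targets=[
    [0.011,-0.032,0.1,-0.0027,0.0004,-0.009,-1],
    [0,0,0.3,0,0,0,-1],
    [0,0,0.3,0,0,0,-1],
    [0,0,0.12,0,0,0,-1],
    [0,0,0.05,0,0,0,-1],
    [0,0,0.03,0,0,0,-1],
    [0,0,0,0,0,0,-1],
    [0,0,0,0,0,0,-1],
  ],
)

```text
t: 43.05
eef_pos: [0.4355, -0.3028, 0.0188]
eef_rot: [[0.853, -0.521, 0.003], [-0.521, -0.853, -0.005], [0.005, 0.003, -1.0]]
wrist_force: [0.3, -0.8, 0.2]
finger_gap: 0.0855
```

Run:
```python
from h import *
p,r,s=pose();print(p,s['finger_gap'])
o=amber();b=min(o,key=lambda q:np.hypot(q[0]-p[0],q[1]-p[1]))
print(rel((b[0],b[1],.012),down(np.radians(b[4]-180-90))))
```

```text
[ 0.43546544 -0.30275712  0.01878929] 0.08546557612752863
(0.4333, -0.3, 20.7, 12.8, 151.8, 255.47278582930755, 272.1278582930757)
(array([-0.033, -0.013,  0.068]), array([ 0.0009, -0.0016, -0.0178]))
```

Call:
play_rows(
  targets=[
    [-0.033,-0.013,0.04,0.0009,-0.0016,-0.0178,-1],
    [0,0,0.025,0,0,0,-1],
    [0,0,0,0,0,0,-1],
    [0,0,0,0,0,0,1],
    [0,0,0,0,0,0,1],
    [0,0,0,0,0,0,1],
    [0,0,0,0,0,0,1],
    [0,0,0,0,0,0,1],
    [0,0,0,0,0,0,1],
    [0,0,0,0,0,0,1],
    [0,0,0,0,0,0,1],
  ],
)

```text
t: 44.48
eef_pos: [0.434, -0.3007, 0.0136]
eef_rot: [[0.88, -0.474, 0.002], [-0.474, -0.88, -0.002], [0.003, 0.001, -1.0]]
wrist_force: [-0.0, 0.4, 0.9]
finger_gap: 0.0132
```

Call:
play_rows(
  targets=[
    [0,0,-0.3,0,0,0,1],
    [0,0,-0.4,0,0,0,1],
    [-0.07,-0.3,-0.5,0,0,0,1],
    [-0.11,-0.45,-0.5,0,0,0,1],
    [-0.13,-0.55,-0.3,0,0,0,1],
    [-0.13,-0.55,0,0,0,0,1],
    [-0.13,-0.55,0,0,0,0,1],
    [-0.13,-0.55,0,0,0,0,1],
    [-0.12,-0.5,0,0,0,0,1],
    [-0.08,-0.35,0,0,0,0,1],
    [-0.03,-0.2,0,0,0,-0.02,1],
    [0,0,0,0,0,-0.055,1],
    [0,0,0,0,0,-0.055,1],
    [0,0,0,0,0,-0.055,1],
    [0,0,0,0,0,-0.055,1],
    [0,0,0,0,0,-0.055,1],
  ],
)

```text
t: 46.48
eef_pos: [0.5421, 0.1041, 0.2134]
eef_rot: [[0.896, 0.444, 0.001], [0.444, -0.896, 0.0], [0.001, 0.0, -1.0]]
wrist_force: [-0.6, 0.6, -0.9]
finger_gap: 0.0127
```

Call:
play_rows(
  targets=[
    [0,0,0,0,0,-0.055,1],
    [0,0,0,0,0,-0.055,1],
    [0,0,0,0,0,-0.055,1],
    [0,0,0,0,0,-0.055,1],
    [0,0,0,0,0,-0.055,1],
    [0,0,0,0,0,-0.05,1],
    [0,0,0,0,-0.04,0,1],
    [0,0,0,0,-0.04,0,1],
    [0,0,0,0,-0.04,0,1],
    [0,0,0,0,0,0,1],
    [0,0,0,0,0,0,1],
  ],
)

```text
t: 47.85
eef_pos: [0.5416, 0.1035, 0.2121]
eef_rot: [[0.047, 0.999, -0.02], [0.925, -0.051, -0.375], [-0.376, -0.001, -0.927]]
wrist_force: [0.4, 0.0, -0.4]
finger_gap: 0.0129
```

Run:
```python
from h import *
p,r,s=pose();print(p,s['finger_gap'],rel(railp(-.046,0,.0137),LR))
```

```text
[0.54157877 0.10354028 0.21212147] 0.012889162234558237 (array([0.202, 0.021, 0.697]), array([0.0056, 0.0004, 0.0149]))
```

Call:
play_rows(
  targets=[
    [0.1,0.01,0.1,0.0056,0,0.0149,1],
    [0.1,0.01,0.2,0,0,0,1],
    [0,0,0.2,0,0,0,1],
    [0,0,0.1,0,0,0,1],
    [0,0,0.05,0,0,0,1],
    [0,0,0,0,0,0,1],
    [0,0,0,0,0,0,1],
  ],
)

```text
t: 48.72
eef_pos: [0.5439, 0.0948, 0.1456]
eef_rot: [[0.103, 0.994, -0.036], [0.925, -0.109, -0.364], [-0.365, 0.004, -0.931]]
wrist_force: [0.3, -0.6, -1.2]
finger_gap: 0.0126
```

Run:
```python
from h import *
p,r,s=pose();print(p,s['finger_gap'],s['wrist_force'],rel(railp(-.046,0,.0141),LR))
```

```text
[0.54389454 0.09484069 0.145588  ] 0.012561992813175148 [ 0.27849194 -0.64868219 -1.23521571] (array([ 0.03 , -0.008,  0.045]), array([ 0.0003, -0.0032, -0.0029]))
```

Call:
play_rows(
  targets=[
    [0.02,-0.008,0.03,0,-0.0032,-0.0029,1],
    [0,0,0.015,0,0,0,1],
    [0,0,0,0,0,0,-0.3],
    [0,0,0,0,0,0,-0.6],
    [0,0,0,0,0,0,-1],
    [0,0,-0.2,0,0,0,-1],
    [0,0,-0.4,0,0,0,-1],
    [0,0,-0.3,0,0,0,-1],
    [0,0,0,0,0.041,0,-1],
    [0,0,0,0,0.041,0,-1],
    [0,0,0,0,0.04,0,-1],
    [-0.35,0.1,0,0,0,0,-1],
    [-0.55,0.17,0,0,0,0,-1],
    [-0.55,0.17,0,0,0,0,-1],
    [-0.55,0.17,0,0,0,0,-1],
    [-0.55,0.17,0,0,0,0,-1],
    [-0.55,0.17,0,0,0,0,-1],
    [-0.55,0.17,0,0,0,0,-1],
    [-0.4,0.12,0,0,0,0,-1],
    [-0.15,0.05,0,0,0,0,-1],
  ],
)

```text
t: 51.22
eef_pos: [0.6357, -0.3133, 0.2242]
eef_rot: [[0.097, 0.995, 0.007], [0.995, -0.097, 0.011], [0.012, 0.006, -1.0]]
wrist_force: [-0.1, 0.6, 0.2]
finger_gap: 0.0851
```

Call:
play_rows(
  targets=[
    [0,0,0,0,0,-0.053,-1],
    [0,0,0.08,0,0,-0.053,-1],
    [0,0,0.08,0,0,-0.053,-1],
    [0,0,0.08,0,0,-0.053,-1],
    [0,0,0.08,0,0,-0.053,-1],
    [0,0,0.08,0,0,-0.053,-1],
    [0,0,0.08,0,0,-0.053,-1],
    [0,0,0.08,0,0,-0.053,-1],
    [0,0,0.08,0,0,-0.053,-1],
    [0,0,0.08,0,0,-0.053,-1],
    [0,0,0.08,0,0,-0.053,-1],
    [0,0,0.08,0,0,-0.053,-1],
    [0,0,0.08,0,0,-0.053,-1],
    [0,0,0.08,0,0,-0.053,-1],
    [0,0,0,0,0,0,-1],
    [0,0,0,0,0,0,-1],
  ],
)

```text
t: 53.22
eef_pos: [0.646, -0.288, 0.1197]
eef_rot: [[-0.757, -0.654, -0.001], [-0.654, 0.757, -0.003], [0.003, -0.002, -1.0]]
wrist_force: [0.2, -0.7, -0.3]
finger_gap: 0.0854
```

Run:
```python
from h import *
p,r,s=pose();print(p,s['finger_gap'],s['joint_pos'])
o=amber();b=min(o,key=lambda q:np.hypot(q[0]-p[0],q[1]-p[1]))
print(rel((b[0],b[1],.012),down(np.radians(b[4]-180-90))))
```

```text
[ 0.64599318 -0.28795028  0.11968845] 0.08543959606632857 [-0.5266034   0.47665122  1.2408523  -0.00333061  1.42343989 -2.80962482]
(0.6338, -0.3098, 15.7, 10.1, 39.9, 244.49024390243903, 167.4349593495935)
(array([ 0.231, -0.084,  1.077]), array([-0.0005, -0.0009,  0.0051]))
```

q6 sits at its limit (-2.81), so I grip about 5° off the block and let the jaws square it.

Call:
play_rows(
  targets=[
    [0,0,0,0,0,0.032,-1],
    [0.22,-0.1,0,0,0,0,-1],
    [0,0,0.2,0,0,0,-1],
    [0,0,0.3,0,0,0,-1],
    [0,0,0.2,0,0,0,-1],
    [0,0,0.1,0,0,0,-1],
    [0,0,0,0,0,0,-1],
    [0,0,0,0,0,0,-1],
  ],
)

```text
t: 54.28
eef_pos: [0.6319, -0.3129, 0.0376]
eef_rot: [[-0.819, -0.574, 0.001], [-0.574, 0.819, -0.004], [0.001, -0.003, -1.0]]
wrist_force: [-0.4, -0.5, 0.8]
finger_gap: 0.0854
```

Run:
```python
from h import *
p,r,s=pose();print(p,r,s['finger_gap'],s['joint_pos'])
o=amber();b=min(o,key=lambda q:np.hypot(q[0]-p[0],q[1]-p[1]))
print(rel((b[0],b[1],.012),down(np.radians(125))))
```

```text
[ 0.63188481 -0.31291161  0.03761751] [[-8.18574939e-01 -5.74399209e-01  7.86064244e-04]
 [-5.74397910e-01  8.18568095e-01 -3.64888247e-03]
 [ 1.45246809e-03 -3.43839740e-03 -9.99993034e-01]] 0.085351623267162 [-0.56771651  0.53239814  1.33184986 -0.00277454  1.27472092 -2.74957846]
(0.6346, -0.3106, 15.9, 8.2, 35.5, 257.20649895178195, 253.78197064989516)
(array([-0.036,  0.004,  0.257]), array([-0.0011, -0.0004,  0.0003]))
```

Call:
play_rows(
  targets=[
    [-0.04,0.02,0.08,-0.0011,0,0,-1],
    [0,0,0.1,0,0,0,-1],
    [0,0,0.05,0,0,0,-1],
    [0,0,0.015,0,0,0,-1],
    [0,0,0,0,0,0,-1],
    [0,0,0,0,0,0,-1],
  ],
)

```text
t: 55.08
eef_pos: [0.6347, -0.3088, 0.0125]
eef_rot: [[-0.818, -0.575, 0.0], [-0.575, 0.818, -0.001], [0.001, -0.001, -1.0]]
wrist_force: [-0.6, -0.6, -0.9]
finger_gap: 0.0855
```

Run:
```python
from h import *
p,r,s=pose();print(p,s['joint_pos'][5]);shot('wrist','w9',(130,150,390,340),3)
```

```text
[ 0.6346799  -0.30878918  0.0124954 ] -2.7438896296141446
```

View pics/w9.png

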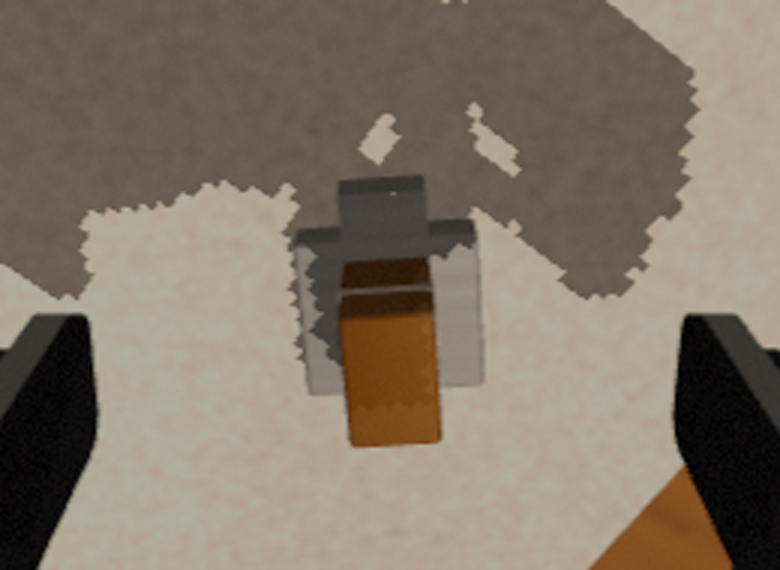

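Call:
play_rows(
  targets=[
    [0,0,0,0,0,0,1],
    [0,0,0,0,0,0,1],
    [0,0,0,0,0,0,1],
    [0,0,0,0,0,0,1],
    [0,0,0,0,0,0,1],
    [0,0,0,0,0,0,1],
    [0,0,0,0,0,0,1],
    [0,0,0,0,0,0,1],
    [0,0,0,0,0,0,1],
  ],
)

```text
t: 56.25
eef_pos: [0.6349, -0.309, 0.0131]
eef_rot: [[-0.818, -0.575, 0.001], [-0.575, 0.818, -0.002], [0.0, -0.002, -1.0]]
wrist_force: [0.3, -0.3, 0.8]
finger_gap: 0.0131
```

Call:
play_rows(
  targets=[
    [0,0,-0.3,0,0,0,1],
    [0,0,-0.4,0,0,0,1],
    [-0.11,0.27,-0.5,0,0,0,1],
    [-0.18,0.42,-0.5,0,0,0,1],
    [-0.23,0.54,-0.3,0,0,0,1],
    [-0.23,0.54,0,0,0,0,1],
    [-0.23,0.54,0,0,0,0,1],
    [-0.23,0.54,0,0,0,0,1],
    [-0.21,0.48,0,0,0,0,1],
    [-0.13,0.32,0,0,0,0,1],
    [-0.07,0.17,0,0,0,0.02,1],
    [0,0,0,0,0,0.055,1],
    [0,0,0,0,0,0.055,1],
    [0,0,0,0,0,0.055,1],
    [0,0,0,0,0,0.055,1],
    [0,0,0,0,0,0.055,1],
    [0,0,0,0,0,0.055,1],
    [0,0,0,0,0,0.055,1],
  ],
)

```text
t: 58.5
eef_pos: [0.5445, 0.1037, 0.2129]
eef_rot: [[-0.765, 0.644, 0.001], [0.644, 0.765, 0.001], [-0.0, 0.001, -1.0]]
wrist_force: [-0.8, -0.7, -0.4]
finger_gap: 0.0128
```

Call:
play_rows(
  targets=[
    [0,0,0,0,0,0.055,1],
    [0,0,0,0,0,0.055,1],
    [0,0,0,0,0,0.055,1],
    [0,0,0,0,0,0.055,1],
    [0,0,0,0,0,0.055,1],
    [0,0,0,0,0,0.04,1],
    [0,0,0,0,-0.04,0,1],
    [0,0,0,0,-0.04,0,1],
    [0,0,0,0,-0.04,0,1],
    [0,0,0,0,0,0,1],
    [0,0,0,0,0,0,1],
  ],
)

```text
t: 59.88
eef_pos: [0.544, 0.1031, 0.213]
eef_rot: [[0.145, 0.988, -0.057], [0.916, -0.156, -0.371], [-0.375, 0.002, -0.927]]
wrist_force: [-0.8, 0.2, -0.4]
finger_gap: 0.0128
```

Run:
```python
from h import *
p,r,s=pose();print(p,s['finger_gap'],rel(railp(-.046,0,.0145),LR))
```

```text
[0.54400015 0.10311237 0.21302376] 0.012752579030863213 (array([0.208, 0.002, 0.696]), array([-0.0061,  0.0002, -0.0166]))
```

Call:
play_rows(
  targets=[
    [0.1,0,0.1,-0.0061,0,-0.0166,1],
    [0.1,0,0.2,0,0,0,1],
    [0,0,0.2,0,0,0,1],
    [0,0,0.1,0,0,0,1],
    [0,0,0.06,0,0,0,1],
    [0,0,0.02,0,0,0,1],
    [0,0,0,0,0,0,1],
    [0,0,0,0,0,0,1],
  ],
)

```text
t: 60.88
eef_pos: [0.5448, 0.0935, 0.1441]
eef_rot: [[0.1, 0.994, -0.033], [0.926, -0.105, -0.363], [-0.364, 0.006, -0.931]]
wrist_force: [0.1, 0.6, -0.5]
finger_gap: 0.0129
```

Run:
```python
from h import *
p,r,s=pose();print(p,s['finger_gap'],s['wrist_force'],rel(railp(-.046,0,.0136),LR))
```

```text
[0.5448381  0.09354556 0.1441139 ] 0.012908169844117301 [ 0.12981295  0.64685121 -0.51438808] (array([ 0.036, -0.019,  0.032]), array([ 0.0013, -0.0036, -0.0019]))
```

Call:
play_rows(
  targets=[
    [0.03,-0.019,0.02,0.0013,-0.0036,-0.0019,1],
    [0,0,0.015,0,0,0,1],
    [0,0,0,0,0,0,-0.3],
    [0,0,0,0,0,0,-0.6],
    [0,0,0,0,0,0,-1],
    [0,0,-0.2,0,0,0,-1],
    [0,0,-0.4,0,0,0,-1],
    [0,0,-0.3,0,0,0,-1],
    [0,0,0,0,0.041,0,-1],
    [0,0,0,0,0.041,0,-1],
    [0,0,0,0,0.04,0,-1],
    [-0.3,0.04,0,0,0,0,-1],
    [-0.55,0.07,0,0,0,0,-1],
    [-0.55,0.07,0,0,0,0,-1],
    [-0.55,0.07,0,0,0,0,-1],
    [-0.55,0.07,0,0,0,0,-1],
    [-0.45,0.06,0,0,0,0,-1],
    [-0.23,0.03,0,0,0,0,-1],
  ],
)

```text
t: 63.12
eef_pos: [0.5557, -0.1989, 0.2242]
eef_rot: [[0.098, 0.995, 0.005], [0.995, -0.098, 0.01], [0.011, 0.004, -1.0]]
wrist_force: [0.5, 0.6, 0.1]
finger_gap: 0.0857
```

Call:
play_rows(
  targets=[
    [0,0,0,0,0,-0.053,-1],
    [0,0,0.08,0,0,-0.053,-1],
    [0,0,0.08,0,0,-0.053,-1],
    [0,0,0.08,0,0,-0.053,-1],
    [0,0,0.08,0,0,-0.053,-1],
    [0,0,0.08,0,0,-0.053,-1],
    [0,0,0.08,0,0,-0.053,-1],
    [0,0,0.08,0,0,-0.053,-1],
    [0,0,0.08,0,0,-0.053,-1],
    [0,0,0.08,0,0,-0.053,-1],
    [0,0,0.08,0,0,-0.053,-1],
    [0,0,0.08,0,0,-0.053,-1],
    [0,0,0.08,0,0,-0.053,-1],
    [0,0,0.08,0,0,-0.053,-1],
    [0,0,0,0,0,0,-1],
    [0,0,0,0,0,0,-1],
  ],
)

```text
t: 65.12
eef_pos: [0.5555, -0.2019, 0.118]
eef_rot: [[-0.745, -0.666, 0.006], [-0.666, 0.746, 0.008], [-0.01, 0.002, -1.0]]
wrist_force: [-0.6, -0.8, -0.7]
finger_gap: 0.0853
```

Run:
```python
from h import *
p,r,s=pose();print(p,s['finger_gap'],s['joint_pos'])
o=amber();b=min(o,key=lambda q:np.hypot(q[0]-p[0],q[1]-p[1]))
print(rel((b[0],b[1],.012),down(np.radians(133))))
```

```text
[ 0.55554893 -0.20191584  0.11802542] 0.08533091486228835 [-0.48446879  0.24393073  1.55907627  0.01039301  1.33710096 -2.78715179]Traceback (most recent call last):
  File "<stdin>", line 3, in <module>
ValueError: min() iterable argument is empty
```

```bash
sed -i 's/(8,206,95)/(6,200,45)/' h.py
python3 - <<'E'
from h import *
o=amber()
a=cv2.imread('pics/amber.png');cv2.imwrite('pics/k4.png',cv2.resize(a[100:280,170:350],None,fx=3.3,fy=3.3,interpolation=cv2.INTER_CUBIC))
c=eyes.calibration('wrist');print(proj(c,(.5555,-.1965,.028)))
print(rel((.5555,-.1965,.035),down(np.radians(131))))
E
```

```text
[262.85784075 203.24163897]
(array([-0.027,  0.039,  0.83 ]), array([0.0007, 0.0032, 0.0048]))
```

View pics/k4.png

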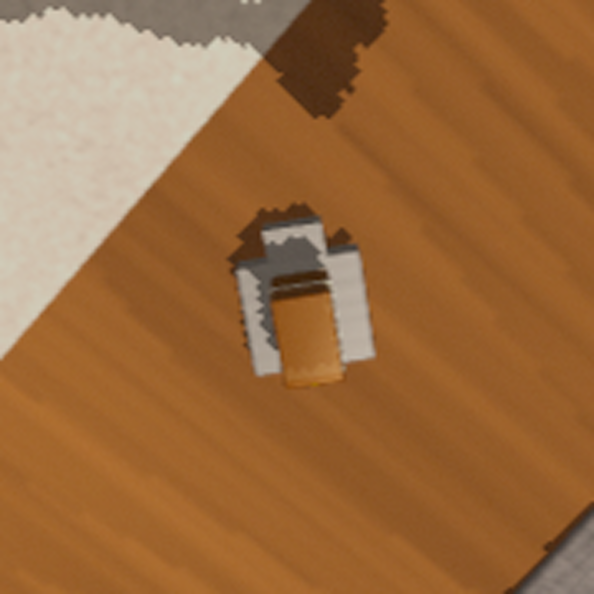

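The block top is at crop (308,340), raw (263,203), right where predicted, with its tongue up. Descending.

Call:
play_rows(
  targets=[
    [-0.027,0.039,0.1,0.0007,0.0032,0.007,-1],
    [0,0,0.3,0,0,0,-1],
    [0,0,0.3,0,0,0,-1],
    [0,0,0.2,0,0,0,-1],
    [0,0,0.07,0,0,0,-1],
    [0,0,0,0,0,0,-1],
    [0,0,0,0,0,0,-1],
  ],
)

```text
t: 66.1
eef_pos: [0.5569, -0.198, 0.0222]
eef_rot: [[-0.767, -0.642, 0.005], [-0.642, 0.767, -0.003], [-0.002, -0.005, -1.0]]
wrist_force: [0.0, 0.3, -0.0]
finger_gap: 0.085
```

Run:
```python
from h import *
p,r,s=pose();print(p,s['joint_pos'][5],rel((.5555,-.1965,.012),down(np.radians(130.5))))
```

```text
[ 0.55691548 -0.19802106  0.0221903 ] -2.739012438079222 (array([0.001, 0.021, 0.102]), array([-0.0017,  0.0006, -0.0032]))
```

Call:
play_rows(
  targets=[
    [0,0.021,0.055,-0.0017,0,0,-1],
    [0,0,0.045,0,0,0,-1],
    [0,0,0,0,0,0,-1],
    [0,0,0,0,0,0,1],
    [0,0,0,0,0,0,1],
    [0,0,0,0,0,0,1],
    [0,0,0,0,0,0,1],
    [0,0,0,0,0,0,1],
    [0,0,0,0,0,0,1],
    [0,0,0,0,0,0,1],
    [0,0,0,0,0,0,1],
    [0,0,0,0,0,0,1],
  ],
)

```text
t: 67.6
eef_pos: [0.5563, -0.1967, 0.0132]
eef_rot: [[-0.767, -0.641, 0.003], [-0.641, 0.767, 0.0], [-0.003, -0.002, -1.0]]
wrist_force: [0.0, 1.1, 1.2]
finger_gap: 0.0128
```

Call:
play_rows(
  targets=[
    [0,0,-0.3,0,0,0,1],
    [0,0,-0.4,0,0,0,1],
    [0,0,-0.5,0,0,0,1],
    [-0.18,0.23,-0.5,0,0,0,1],
    [-0.3,0.39,-0.3,0,0,0,1],
    [-0.4,0.51,0,0,0,0,1],
    [-0.4,0.51,0,0,0,0,1],
    [-0.35,0.44,0,0,0,0,1],
    [-0.19,0.24,0,0,0,0,1],
    [0,0,0,0,0,0.05,1],
    [0,0,0,0,0,0.055,1],
    [0,0,0,0,0,0.055,1],
    [0,0,0,0,0,0.055,1],
    [0,0,0,0,0,0.055,1],
    [0,0,0,0,0,0.055,1],
    [0,0,0,0,0,0.055,1],
  ],
)

```text
t: 69.6
eef_pos: [0.5445, 0.1028, 0.219]
eef_rot: [[-0.86, 0.51, 0.002], [0.51, 0.86, 0.003], [-0.0, 0.003, -1.0]]
wrist_force: [-0.0, 0.1, -0.1]
finger_gap: 0.0128
```

Call:
play_rows(
  targets=[
    [0,0,0,0,0,0.055,1],
    [0,0,0,0,0,0.055,1],
    [0,0,0,0,0,0.055,1],
    [0,0,0,0,0,0.055,1],
    [0,0,0,0,0,0.055,1],
    [0,0,0,0,0,0.055,1],
    [0,0,0,0,0,0.02,1],
    [0,0,0,0,-0.04,0,1],
    [0,0,0,0,-0.04,0,1],
    [0,0,0,0,-0.04,0,1],
    [0,0,0,0,0,0,1],
    [0,0,0,0,0,0,1],
  ],
)

```text
t: 71.1
eef_pos: [0.5439, 0.1022, 0.2182]
eef_rot: [[0.098, 0.994, -0.039], [0.922, -0.105, -0.372], [-0.374, 0.001, -0.927]]
wrist_force: [0.3, -0.7, -0.2]
finger_gap: 0.0129
```

Run:
```python
from h import *
p,r,s=pose();print(p,s['finger_gap'],rel(railp(-.046,0,.0145),LR))
```

```text
[0.54386168 0.10218139 0.21817646] 0.012910535609156053 (array([ 0.235, -0.   ,  0.741]), array([-0.0003, -0.0003, -0.0014]))
```

Call:
play_rows(
  targets=[
    [0.12,0,0.1,0,0,-0.0014,1],
    [0.12,0,0.25,0,0,0,1],
    [0,0,0.2,0,0,0,1],
    [0,0,0.1,0,0,0,1],
    [0,0,0.05,0,0,0,1],
    [0,0,0.02,0,0,0,1],
    [0,0,0,0,0,0,1],
    [0,0,0,0,0,0,1],
  ],
)

```text
t: 72.1
eef_pos: [0.5441, 0.0971, 0.1403]
eef_rot: [[0.099, 0.994, -0.036], [0.925, -0.105, -0.364], [-0.366, 0.002, -0.931]]
wrist_force: [-0.4, -0.7, -0.2]
finger_gap: 0.0133
```

Run:
```python
from h import *
p,r,s=pose();print(p,s['finger_gap'],s['wrist_force'],rel(railp(-.046,0,.0136),LR))
```

```text
[0.54409907 0.09709137 0.14025332] 0.013310628491980352 [-0.44617047 -0.73674449 -0.2295788 ] (array([-0.01 , -0.008,  0.008]), array([ 0.0002, -0.003 , -0.0016]))
```

Call:
play_rows(
  targets=[
    [0,-0.008,0.01,0,-0.003,-0.0016,1],
    [0,0,0,0,0,0,1],
    [0,0,0,0,0,0,-0.3],
    [0,0,0,0,0,0,-0.6],
    [0,0,0,0,0,0,-1],
    [0,0,-0.2,0,0,0,-1],
    [0,0,-0.4,0,0,0,-1],
    [0,0,-0.3,0,0,0,-1],
    [0,0,0,0,0.041,0,-1],
    [0,0,0,0,0.041,0,-1],
    [0,0,0,0,0.04,0,-1],
    [-0.3,0,0,0,0,0,-1],
    [-0.5,0,0,0,0,0,-1],
    [-0.5,0,0,0,0,0,-1],
    [-0.35,0,0,0,0,0,-1],
    [-0.13,0,0,0,0,0,-1],
  ],
)

```text
t: 74.1
eef_pos: [0.5284, -0.0496, 0.2242]
eef_rot: [[0.098, 0.995, 0.004], [0.995, -0.098, 0.01], [0.011, 0.003, -1.0]]
wrist_force: [-0.6, 0.4, -0.1]
finger_gap: 0.0856
```

Call:
play_rows(
  targets=[
    [0,0,0,0,0,-0.055,-1],
    [0,0,0.05,0,0,-0.055,-1],
    [0,0,0.1,0,0,-0.055,-1],
    [0,0,0.1,0,0,-0.055,-1],
    [0,0,0.1,0,0,-0.055,-1],
    [0,0,0.1,0,0,-0.055,-1],
    [0,0,0.1,0,0,-0.055,-1],
    [0,0,0.1,0,0,-0.055,-1],
    [0,0,0.1,0,0,-0.055,-1],
    [0,0,0.05,0,0,-0.055,-1],
    [0,0,0,0,0,0,-1],
    [0,0,0,0,0,0,-1],
  ],
)

```text
t: 75.6
eef_pos: [0.5301, -0.0421, 0.1423]
eef_rot: [[-0.994, -0.113, 0.005], [-0.113, 0.993, 0.012], [-0.006, 0.012, -1.0]]
wrist_force: [0.9, 0.2, -0.5]
finger_gap: 0.0856
```

Run:
```python
from h import *
p,r,s=pose();print(p,s['joint_pos'][5],rel((.5334,-.0497,.011),down(np.radians(95.4))))
shot('wrist','w10');shot('top','t10')
b=cv2.imread('pics/t10_raw.png')[160:210,170:290];b=cv2.resize(b,(512,213),interpolation=cv2.INTER_CUBIC)
cv2.imwrite('pics/m10.png',np.vstack([cv2.imread('pics/w10.png'),b]))
```

```text
[ 0.53014154 -0.04210079  0.14231663] -1.9192729190094187 (array([-0.016, -0.095,  1.312]), array([0.0038, 0.0019, 0.0061]))
```

View pics/m10.png

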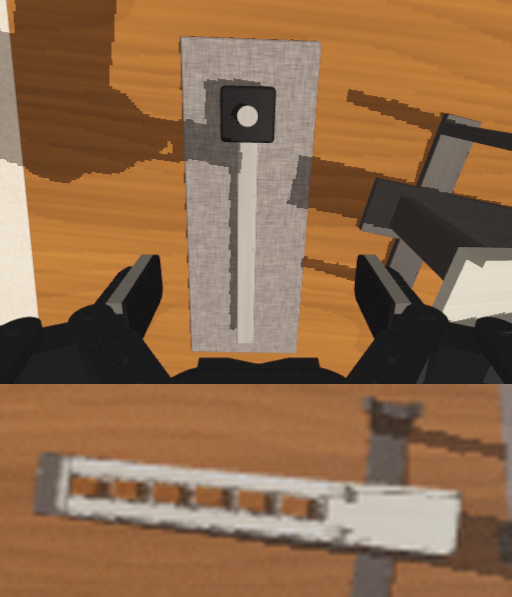

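All six carriers sit in the rail, blocks from (103,488) to (317,507), past the lip start at (350,497). The bar is on the mat, block at (248,114) and far end at (246,342).

Run:
```python
from h import *
c=eyes.calibration('wrist')
a=cv2.imread('pics/w10.png').astype(int);g=a.sum(2)
for y in (170,230,290,330):
    row=g[y,222:275];w=np.where(row>np.percentile(row,70)-60)[0]+222;print(y,w.min(),w.max())
f=at(c,(246,342),.022);n=at(c,(249.5,143),.022);b=at(c,(248,114),.04)
d=(n-f)[:2];d/=np.linalg.norm(d);print(f,n,b,np.degrees(np.arctan2(d[1],d[0])),np.linalg.norm(n-f)*1e3,'(197)')
mid=f[:2]+d*.105;G=mid+d*.050;print('mid',mid,'grip',G,'prior release bar x',((np.array([.5334,-.0497])-mid)@d*1e3))
print(rel((*G,.012),down(np.arctan2(d[1],d[0])-np.pi/2)))
```

```text
170 223 274
230 222 259
290 222 254
330 222 274
[ 0.68587576 -0.03441391  0.022     ] [ 0.49390393 -0.05157715  0.022     ] [ 0.47054412 -0.05493511  0.04      ] -174.89105312416237 192.73754667991705 (197)
mid [ 0.58129291 -0.04376414] grip [ 0.53149155 -0.04821663] prior release bar x 48.23122819051755
(array([ 1.000e-03, -7.600e-02,  1.303e+00]), array([0.0038, 0.0019, 0.0081]))
```

Call:
play_rows(
  targets=[
    [0,-0.076,0.1,0.0038,0.0019,0.007,-1],
    [0,0,0.35,0,0,0,-1],
    [0,0,0.4,0,0,0,-1],
    [0,0,0.2,0,0,0,-1],
    [0,0,0.1,0,0,0,-1],
    [0,0,0.05,0,0,0,-1],
    [0,0,0,0,0,0,-1],
    [0,0,0,0,0,0,-1],
  ],
)

```text
t: 76.7
eef_pos: [0.5321, -0.0524, 0.0185]
eef_rot: [[-0.997, -0.079, 0.002], [-0.079, 0.997, -0.004], [-0.002, -0.004, -1.0]]
wrist_force: [-0.7, 0.2, -0.5]
finger_gap: 0.0854
```

Run:
```python
from h import *
p,r,s=pose();print(p,rel((.5315,-.0486,.0112),down(np.radians(95.1))))
```

```text
[ 0.53210535 -0.05236062  0.01845945] (array([0.003, 0.038, 0.072]), array([-0.0014,  0.0005, -0.003 ]))
```

Call:
play_rows(
  targets=[
    [0,0.038,0.045,-0.0014,0.0005,-0.003,-1],
    [0,0,0.025,0,0,0,-1],
    [0,0,0,0,0,0,-1],
    [0,0,0,0,0,0,1],
    [0,0,0,0,0,0,1],
    [0,0,0,0,0,0,1],
    [0,0,0,0,0,0,1],
    [0,0,0,0,0,0,1],
    [0,0,0,0,0,0,1],
    [0,0,0,0,0,0,1],
    [0,0,0,0,0,0,1],
  ],
  newtons=100,
)

```text
t: 78.08
eef_pos: [0.5325, -0.0484, 0.0126]
eef_rot: [[-0.996, -0.089, 0.002], [-0.089, 0.996, -0.0], [-0.002, -0.0, -1.0]]
wrist_force: [-1.2, 0.8, 1.5]
finger_gap: 0.0125
```

Call:
play_rows(
  targets=[
    [0,0,-0.06,0,0,0,1],
    [0,0,0,0,0,0,1],
    [0,0,0,0,0,0,1],
    [0,0,0,0,0,0,1],
  ],
)

```text
t: 78.58
eef_pos: [0.5316, -0.0483, 0.0179]
eef_rot: [[-0.996, -0.089, -0.0], [-0.089, 0.996, 0.0], [0.0, 0.0, -1.0]]
wrist_force: [0.6, 0.9, -6.3]
finger_gap: 0.0129
```

Run:
```python
from h import *
p,r,s=pose();print(p,s['wrist_force'],s['torque'],s['finger_gap'],'offset mm to block', s['torque'][1]/s['wrist_force'][2]*1e3)
```

```text
[ 0.53159717 -0.04828185  0.01785804] [ 0.63822769  0.87974989 -6.2814388 ] [ 0.01772279 -0.02617643 -0.00043716] 0.012946043550542777 offset mm to block 4.167266256391643
```

Call:
play_rows(
  targets=[
    [0,0,-0.2,0,0,0,1],
    [0,0,-0.4,0,0,0,1],
    [0,0,-0.5,0,0,0,1],
    [0,0,-0.5,0,0,0,1],
    [0,0,-0.4,0,0,0,1],
    [0,0,-0.15,0,0,0,1],
    [0.04,0.15,0,0,0,0.015,1],
    [0.08,0.35,0,0,0,0.015,1],
    [0.09,0.4,0,0,0,0.015,1],
    [0.09,0.4,0,0,0,0.015,1],
    [0.05,0.25,0,0,0,0,1],
    [0,0.1,0,0,0,0,1],
    [0,0,0,0,0,0,1],
    [0,0,0,0,0,0,1],
  ],
)

```text
t: 80.32
eef_pos: [0.4965, 0.1202, 0.2285]
eef_rot: [[-0.994, 0.107, -0.015], [0.107, 0.994, 0.001], [0.015, -0.001, -1.0]]
wrist_force: [0.0, 0.3, -5.5]
finger_gap: 0.0127
```

Run:
```python
from h import *
p,r,s=pose();print(p,s['wrist_force'],s['finger_gap'],rel((.4949,.1202,.18),down(np.radians(84.1))))
c=eyes.calibration('wrist');shot('wrist','w11')
a=cv2.imread('pics/w11.png');cv2.imwrite('pics/w11c.png',a)
for q in [(-.105,-.008,.009),(.092,0,.009)]: pass
h=cv2.cvtColor(a,cv2.COLOR_BGR2GRAY)
m=(h<60).astype(np.uint8);m[200:]=0
n,l,st,ce=cv2.connectedComponentsWithStats(m)
for i in range(1,n):
    if st[i,4]>1500: print(st[i],ce[i].round(1))
g=(p+r@np.array([.063,0,-.0086-.036*0]));print(proj(c,[*(p[:2]+(r[:,0]*.063)[:2]),p[2]-.0086+.036]))
```

```text
[0.49646676 0.12017932 0.22854025] [ 0.01405943  0.31285157 -5.48086163] 0.012688616556588185 (array([ 0.008, -0.001,  0.486]), array([-0.0003, -0.0049, -0.0013]))
[ 200   76  157  116 8449] [248.9 137.1]
[257.58644172 131.0272968 ]
```

Call:
play_rows(
  targets=[
    [0.008,0,0.1,0,-0.0049,-0.0013,1],
    [0,0,0.2,0,0,0,1],
    [0,0,0.15,0,0,0,1],
    [0,0,0,0,0,0,1],
    [0,0,0,0,0,0,1],
  ],
)

```text
t: 81.0
eef_pos: [0.4956, 0.1181, 0.181]
eef_rot: [[-0.994, 0.105, 0.002], [0.105, 0.994, -0.002], [-0.002, -0.001, -1.0]]
wrist_force: [0.4, 0.0, -5.9]
finger_gap: 0.0128
```

Run:
```python
from h import *
p,r,s=pose();print(p,s['wrist_force'],s['finger_gap'],rel((.4949,.1202,.1456),down(np.radians(84.1))))
```

```text
[0.49556714 0.11811777 0.18104878] [ 0.40001838  0.00832748 -5.85407481] 0.01278495576133957 (array([0.01 , 0.02 , 0.354]), array([-0.0004,  0.0007, -0.0008]))
```

Call:
play_rows(
  targets=[
    [0.01,0.02,0.08,0,0.0007,-0.0008,1],
    [0,0,0.1,0,0,0,1],
    [0,0,0.08,0,0,0,1],
    [0,0,0.05,0,0,0,1],
    [0,0,0,0,0,0,1],
    [0,0,0,0,0,0,1],
  ],
)

```text
t: 81.75
eef_pos: [0.4951, 0.1203, 0.1486]
eef_rot: [[-0.995, 0.102, 0.001], [0.102, 0.995, -0.001], [-0.001, -0.001, -1.0]]
wrist_force: [-1.0, -1.2, -5.7]
finger_gap: 0.0127
```

Run:
```python
from h import *
p,r,s=pose();print(p,s['wrist_force'],s['torque'],s['finger_gap'],rel((.4949,.1202,.1456),down(np.radians(84.1))))
```

```text
[0.4951492  0.12033899 0.14859426] [-1.00754436 -1.24405583 -5.66212335] [-0.0820134   0.0216532  -0.06089845] 0.012705550607330442 (array([ 0.002, -0.002,  0.03 ]), array([-0.0004,  0.0004,  0.0001]))
```

Still hanging freely, 3 mm above the seat. Lowering until it is borne.

Call:
play_rows(
  targets=[
    [0,0,0.025,0,0,0,1],
    [0,0,0.01,0,0,0,1],
    [0,0,0,0,0,0,1],
    [0,0,0,0,0,0,1],
  ],
)

```text
t: 82.25
eef_pos: [0.4955, 0.1202, 0.1457]
eef_rot: [[-0.995, 0.103, 0.002], [0.103, 0.995, -0.001], [-0.002, -0.001, -1.0]]
wrist_force: [-1.3, -0.7, -5.4]
finger_gap: 0.0128
```

Run:
```python
from h import *
p,r,s=pose();print(p,s['wrist_force'],s['torque'])
```

```text
[0.49550281 0.12019541 0.14565989] [-1.26607135 -0.65864482 -5.36083907] [-0.19656959  0.0571834  -0.16326294]
```

Call:
play_rows(
  targets=[
    [0,0,0.015,0,0,0,1],
    [0,0,0,0,0,0,1],
    [0,0,0,0,0,0,1],
  ],
)

```text
t: 82.62
eef_pos: [0.4956, 0.1202, 0.1457]
eef_rot: [[-0.995, 0.103, 0.003], [0.103, 0.995, -0.001], [-0.003, -0.001, -1.0]]
wrist_force: [-0.1, -1.9, -5.5]
finger_gap: 0.0127
```

Run:
```python
from h import *
p,r,s=pose();print(p,s['wrist_force'],s['torque'])
```

```text
[0.49557238 0.12020252 0.14565727] [-0.12663685 -1.90610314 -5.48627554] [-0.14824684  0.11373275 -0.18433831]
```

Call:
play_rows(
  targets=[
    [0,0,0.03,0,0,0,1],
    [0,0,0.01,0,0,0,1],
    [0,0,0,0,0,0,1],
  ],
)

```text
t: 83.0
eef_pos: [0.4956, 0.1202, 0.1457]
eef_rot: [[-0.995, 0.102, 0.006], [0.102, 0.995, -0.002], [-0.006, -0.001, -1.0]]
wrist_force: [0.4, -0.9, -7.0]
finger_gap: 0.0128
```

Run:
```python
from h import *
p,r,s=pose();print(p,r[:,2],s['wrist_force'],s['torque'])
```

```text
[0.49558303 0.1202116  0.14572313] [ 0.0057764  -0.00160063 -0.99998204] [ 0.42890185 -0.93535563 -6.96055715] [-0.21338102  0.08957233 -0.16341795]
```

The tool stops at 0.1457, the seated height I expected (0.1456), and further commands don't lower it. The bar is on the seats, so I release and back straight up.

Call:
play_rows(
  targets=[
    [0,0,0,0,0.0015,0,0.6],
    [0,0,0,0,0,0,0.2],
    [0,0,0,0,0,0,-0.4],
    [0,0,0,0,0,0,-1],
    [0,0,0,0,0,0,-1],
    [0,0,-0.15,0,0,0,-1],
    [0,0,-0.4,0,0,0,-1],
    [0,0,-0.5,0,0,0,-1],
    [-0.2,-0.2,-0.5,0,0,0,-1],
    [-0.3,0,-0.4,0,0,0,-1],
    [0,0,0,0,0,0,-1],
    [0,0,0,0,0,0,-1],
  ],
)

```text
t: 84.5
eef_pos: [0.5433, 0.0949, 0.3534]
eef_rot: [[-0.995, 0.102, 0.006], [0.102, 0.995, -0.0], [-0.006, 0.0, -1.0]]
wrist_force: [0.0, 0.4, -0.3]
finger_gap: 0.085
```

Run:
```python
from h import *
p,r,s=pose();print(s['t'],p,s['wrist_force'])
c,a=shot('wrist','w12')
np.save('pics/c12.npy',c,allow_pickle=True)
# predicted bar corners if seated centred as at the start vs seen: black block & light bar
h=cv2.cvtColor(np.ascontiguousarray(a),cv2.COLOR_BGR2HSV)
mid=np.array([.5426,.1151]);d=np.array([-.9947,.1027])
for x,z in [(-.105,.155),(.092,.155),(.112,.173)]: print('pred',x,proj(c,[*(mid+d*x),z]).round(1))
m=((h[...,2]<55)).astype(np.uint8);n,l,st,ce=cv2.connectedComponentsWithStats(m)
for i in range(1,n):
    if 800<st[i,4]<9000: print('dark',st[i],ce[i].round(1))
m=((h[...,1]<40)&(h[...,2]>120)).astype(np.uint8);n,l,st,ce=cv2.connectedComponentsWithStats(m)
for i in range(1,n):
    if st[i,4]>500: print('light',st[i],ce[i].round(1))
```

```text
84.5 [0.54328926 0.09492559 0.35337793] [ 0.04350587  0.3746776  -0.2516048 ]
pred -0.105 [275.2 254.4]
pred 0.092 [278.6  70.8]
pred 0.112 [280.2  45.9]
dark [ 260   27   44   48 1652] [279.7  49.6]
dark [287 128 131  11 844] [335.4 132.3]
light [ 102   59  120  201 9108] [165.4 161.2]
light [ 269   75  186  182 6259] [324.4 157.1]
light [ 222  142   47   44 1722] [243.7 162.5]
light [   0  155   80  172 8559] [ 29.5 249.5]
```

Run:
```python
from h import *
def prof(f,cols,ys):
    g=cv2.cvtColor(cv2.imread(f),cv2.COLOR_BGR2GRAY)
    for x in cols:
        v=g[ys[0]:ys[1],x]<75;e=np.where(np.diff(v.astype(int)))[0]+ys[0];print(f,x,e.tolist())
def end(f,x,ys):
    g=cv2.cvtColor(cv2.imread(f),cv2.COLOR_BGR2HSV)[...,1]
    return [int(y) for y in np.where(np.diff((g[ys[0]:ys[1],x]<60).astype(int)))[0]+ys[0]]
prof('pics/w1_raw.png',[260,262,288,291],(70,260));print(end('pics/w1_raw.png',270,(60,300)))
prof('pics/w12_raw.png',[259,262,292,295],(60,265));print(end('pics/w12_raw.png',276,(50,300)))
c=eyes.calibration('wrist')
for y in (252.5,253.5,256,257): print(y,at(c,(276,y),.155))
```

```text
pics/w1_raw.png 260 [76, 86, 97, 128, 141, 191, 230]
pics/w1_raw.png 262 [76, 86, 96, 127, 141, 191, 227]
pics/w1_raw.png 288 [77, 87, 97, 128, 140]
pics/w1_raw.png 291 [76, 128, 140]
[252]
pics/w12_raw.png 259 [72, 80, 83, 94, 140, 189, 237]
pics/w12_raw.png 262 [74, 79, 80, 83, 93, 126, 140, 191, 233]
pics/w12_raw.png 292 [75, 83, 94, 126, 138]
pics/w12_raw.png 295 [75, 125, 138]
[256]
252.5 [0.64478679 0.10548132 0.155     ]
253.5 [0.64605307 0.10537296 0.155     ]
256 [0.64923011 0.10510107 0.155     ]
257 [0.65050547 0.10499193 0.155     ]
```

The bar's block-to-fork gap now reads 8.6 mm (9 when centred, 10.7 at the start), and both ends are at seated height. The gripper is clear, so I hand in.

Run:
```python
from h import *
from bench import job_done
a=cv2.imread('pics/t10_raw.png');b=cv2.cvtColor(eyes.grab_frame('top'),cv2.COLOR_RGB2BGR);o=cv2.imread('pics/top0.png')
for n,(x0,y0,x1,y1) in dict(jar=(165,230,200,265),notebook=(105,182,160,222),cup=(183,115,215,145),rail_now_vs_loaded=(178,172,240,200)).items():
    r=a if 'rail' in n else o; print(n,cv2.absdiff(r,b)[y0:y1,x0:x1].mean().round(2))
print(job_done())
```

```text
jar 2.81
notebook 3.2
cup 3.1
rail_now_vs_loaded 14.56
the job is handed in; nothing more can be done
None
```

The job is handed in. All six carriers went into the rail, and the keeper bar is back in its forks.

- **Bar off:** I gripped the bar at about x = +48 mm. The full weight of roughly 6.5 N read within about 4 mm of balance. I lifted it level and laid it on the mat.
- **Carriers:** I loaded all six base down and tongue first. Carrier 3 had been knocked about 4 cm aside, so I found it again before gripping it. The green look-alike was left alone. The top view after the last one showed six blocks nested from the end stop, all past the start of the lips.
- **Bar back:** It came to rest at the expected seat height. From wrist-image edges, the block-to-fork gap is about 8.6 mm (9 mm when centred). Absolute ray casting put the bar's middle up to about 1.5 mm off the forks' centre, so the two checks differ slightly.
- **Jar, notebook and cup:** Their image areas matched the start picture, with a mean difference of about 3 grey levels, which I take as noise.

Two checks did not come out clean:
- **Wrist force:** It still read about 5–7 N while the bar was being seated. I judged it seated by height instead.
- **Rail image:** The last comparison of the rail area changed by 14.6 grey levels. The arm or its shadow over the rail is the likely cause. I had used all 16 picture views, so I could not look again at the carriers or the bar after replacing it.

The run took about 85 of the 210 s.

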